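# Wind the sample stage to its stop with the hand crank

## Robot

A 6-joint arm with a two-finger parallel gripper is mounted at the origin on a cart in front of the work surface, level with it; the furniture and walls round the work are solid. World frame = base frame: x ahead of the robot, y to its left, z up, the work surface at z = 0. Lengths are in mm, angles in rad, forces in N, time in s.
With the tool pointing down it reaches from about 350 to 775 mm from the base axis. Payload 7.3 kg.
Tool frame: the origin (TCP) lies at the centre of the arm's flange, where the gripper is bolted on; the fingertips stand 178 mm ahead of it and the grasp point (between the pads) lies 159 mm ahead of it; z points along the fingers, y is the direction in which the jaws open and shut (so a half turn about z gives the same grasp; the last joint's range is limited). The gripper opens to 92 mm and grips with 3 to 60 N. Pads are 19 mm wide; open, the fingers measure 130 mm over their backs; the gripper's body (75 mm by 190 mm) begins 47 mm behind the grasp point.
Start: joints at [-1.426, 0.342, 1.524, -0, 1.275, -0.146], TCP at [150.547, -502.955, 404.741] pointing down, gripper open.
Joint ranges: [-2.53, 2.53], [-0.77, 2.02], [0.04, 2.7], [-1, 4.14], [0.28, 2.66], [-3.11, 3.11]. Speed limits (rad/s): [2.57, 2.57, 3.14, 3.14, 3.14, 3.14].

## Interface

Orientations are given as [roll, pitch, yaw] about the fixed x, y, z axes, in that order (R = Rz(yaw) Ry(pitch) Rx(roll)).
In Python, from plant import status, viewer, ticket gives the robot as it stands.
- The arm moves only by the tool play_rows, never from a script. Its argument "commands" is a list of rows, each an object with "offset": the shift along the tool's x, y, z in m, a list of three; "twist": the turn about the tool's z in degrees. A call has 1 to 5 rows; each row shifts and turns the commanded pose from where the row before left it, along the tool's axes as they then stand; what a row does not reach is not made up. A row lasts 1/10 s, in which the tool goes at most 50 mm and 8.59 degrees, less where a joint would pass 70% of its speed; a pose out of reach is approached as far as the arm can. A call with a gripper value outside its range is refused whole. "jaw" is the closure in counts, from 0 (fully open) to 255 (shut), set as the call begins (left out, the last holds). The fingers move at their own pace and stop on an object; the grip force is fixed at half the most. Time passes only in rows, so rows that do not move let the fingers close. It gives the time, the measured TCP pose, the force and the opening at its end, in the units of the state.
- status.get_obs(): the state, without advancing time (a new reading comes with each control period).
- viewer.capture(name): name is "scene" or "top"; returns the picture (480x640x3 uint8, red, green, blue); there is no depth.
- viewer.camera_params(name): a dict with "fov_y" (degrees; the focal length in pixels is half the picture's height over the tangent of half this angle, whatever the lens; pixels are square), "cx", "cy" (the principal point, pixels), "rvec" (rotation vector, rad) and "tvec" (3), from world to camera coordinates, as OpenCV has them. Camera axes: x right, y down, z forward; pixel columns grow to the right and rows downward; lengths in mm; the calibration is good to about 2 mm. A picture is of the moment at which its call begins. camera_params takes no time and is no camera call.
- ticket.close_job(): hands the job in, once; it reports no verdict.
The state is a dict: "time": time; "joint_positions": joint angles; "dq": joint speeds; "tau": joint torques, N m; "tool_pos": TCP position; "tcp_rot": TCP orientation; "contact_force": force on the tool from outside, world axes, zero at the start; "moment": the same for the moment, N m; "grip_width": finger opening in mm.
Only numpy, scipy, OpenCV 4.12 (cv2) and the standard library are available. Lean on these libraries where they do the work, as an engineer would, in place of code of your own. Each camera call takes 0.05 s, during which the arm holds its last target.

## Task

Fit the loose hand crank onto the square shaft end on top of the sample stage's gearbox, feeling for the square and never ramming the crank down while it is out of line, and wind it clockwise (seen from above) by its red grip until the carriage with the sample cell comes up against the bumpers at the far end. Snug it there with a light push of about 6 to 8 N at the grip, no more, keeping the crank on the shaft all the while; then let go and leave the crank fully down on the shaft, and everything else where it is.

Things in the scene. Friction and masses are not known exactly. Their poses are not given: they have to be found in the camera images.
- crank: loose balanced hand crank, about 0.25 kg, standing on its hub. Origin: centre of the hub's underside, z up. Hub 30x30 mm, 24 mm tall; in its underside a 15.2 mm square socket 24 mm deep, sides parallel to the hub's. Above it a flat arm 16 mm wide (z 24 to 32 mm) from x = -29 to +53 mm, and a round counterweight 28 mm across at x = -34 mm. Only the grip rises above z = 32 mm.
- crank_grip (a point): centre of the crank's red upright grip, at crank x = +45, y = 0, z = 57 mm: a round sleeve 18 mm in diameter and 46 mm tall (z 34 to 80 mm) that revolves with slight drag about its own upright axis on the arm, so it can be held without turning the wrist while the crank goes round. Axes as the crank's.
- stage: hand-wound sample stage fixed to the worktop. Origin: on the worktop under the axis of the upright shaft, +x along the rails towards the end stop. Base plate 300x100x12 mm (x = -55 to +245 mm), grey gearbox 70x72 mm round the shaft, top at z = 58 mm; end block at x = 222 to 240 mm, 46 mm high, with two rubber bumpers.
- shaft_seat (a point): on the shaft axis, on top of the round flange (34 mm across) where the hub's underside rests when the crank is fully down. Above it stands the steel shaft end: 14 mm square for 10.5 mm, tapering to 11 mm square at 12 mm. Flange and shaft turn together and stiffly (about 0.1 N m); pushing the carriage cannot turn them; over about 12 N at the grip strains them. Axes are the stage's.
- shaft_tip (a point): top of the shaft end, 20 mm above shaft_seat: a round pilot 12 mm in diameter and 8 mm long, coned over its last 2 mm, which centres the hub first. How the square below it stands round the axis is not measured; it can be seen or felt: a hub not in line stops 10 to 12 mm above the flange, one in line (each quarter turn, play 5 degrees either way) goes down; 10 N is ample. Axes are the stage's.
- carriage (a joint): carriage position along the rails in m: grows by 0.014 for each clockwise turn of the shaft seen from above; 0 to 0.009 at the start, about 0.049 where the bumpers stop it hard. The carriage is a 70x86 mm plate with the black sample cell clipped on it (76 mm above the worktop).
- jar: white screw-lid sample jar 70 mm wide, 103 mm tall, bystander; origin: centre of the underside
- beaker: small clear beaker 48 mm wide, 58 mm tall, bystander; origin: centre of the underside
- dish: lidded petri dish 62 mm wide, 12 mm tall, bystander; origin: centre of the underside
- marker: red and white marker pen 135 mm long, lying, bystander; origin: centre of the underside
Not all that is in view belongs to the job. Of the things that look like the crank, the larger one is meant.

How it is judged (in metres and radians):
On the way, in this order (a step that is already met when the one before it is completed fails the run):
1. the crank is fitted: hub within 3 mm of the flange, on the axis, level, with the carriage not yet wound out (z of crank in the frame of shaft_seat below 0.003 m and horizontal distance between crank and shaft_seat below 0.004 m and angle between crank's own z axis and vertical below 0.12 rad and value of joint carriage below 0.018 m), for 0.2 s.
2. the carriage is half way out with the crank still on the shaft (value of joint carriage above 0.028 m and z of crank in the frame of shaft_seat below 0.006 m and horizontal distance between crank and shaft_seat below 0.004 m).
3. the carriage is snugged against the stop: at the stop with the crank bearing on the shaft with at least 30 N, added up over its faces (about 4 N at the grip; free winding gives 15 to 20) (value of joint carriage above 0.0485 m and contact force between crank and stage above 30 N and z of crank in the frame of shaft_seat below 0.006 m), for 0.05 s.
At the end, for the whole second after the job is handed in: the carriage is within about 0.7 mm of its stop (joint above 0.0483), the crank sits on the shaft with its hub within 3 mm of the flange, within 4 mm of the axis and upright within 0.1 rad, at rest and released (value of joint carriage above 0.0483 m and z of crank in the frame of shaft_seat below 0.003 m and horizontal distance between crank and shaft_seat below 0.004 m and angle between crank's own z axis and vertical below 0.1 rad and linear speed of crank below 0.02 m/s); the robot touches nothing.
It fails at once if the crank comes off the shaft (hub more than 7 mm up or 8 mm off the axis) in the middle of the winding (value of joint carriage above 0.018 m and (z of crank in the frame of shaft_seat above 0.007 m or horizontal distance between crank and shaft_seat above 0.008 m)).
It fails at once if the crank is rammed down while out of line: more than 35 N on the shaft with the hub still 9.5 mm or more above the flange (z of crank in the frame of shaft_seat above 0.0095 m and contact force between crank and stage above 35 N).
It fails at once if the crank is forced: more than 130 N in all, added up over the shaft's faces (about 14 N at the grip against the stop) (contact force between crank and stage above 130 N).
It fails at once if the robot pushes the stage itself with more than 10 N (contact force between any of the arm, the fingers and stage above 10 N).
It fails at once if a bystander is moved more than 20 mm (distance of any of jar, beaker, dish, marker from where it was at the start of the episode above 0.02 m).
It also fails if it takes over 72 s, if anything falls off the work surface, if the arm or the gripper's body presses on something with over 40 N, if the wrist force passes 120 N, or if a joint passes its speed limit or range.

## Working session

There is one attempt and no reset: what is moved stays moved. The work goes in short steps, Python scripts to look and compute and a tool call to move; the robot and the scene stay as the last step left them, time stands still between calls to the robot, and variables do not carry over. Pictures are saved under pics/ and viewed, and the job is handed in when it is done.

Besides the shell and the picture viewer there is one more tool, called after "Request:" by a JSON object that holds its "method" and its "body", one argument or row to a line. play_rows: Moves the arm, as the interface text tells. Its arguments: {"type":"object","properties":{"commands":{"type":"array"},"jaw":{"type":"number"}},"required":["commands"]}

```bash
mkdir -p pics; ls
python3 - <<'E'
from plant import status, viewer, ticket
import cv2
for n in("scene","top"):
    cv2.imwrite(f"pics/{n}0.png",viewer.capture(n)[:,:,::-1]); print(n,viewer.camera_params(n))
print(status.get_obs())
E
```

```text
pics
scene {'fov_y': 47.95235285847434, 'cx': 325.81723287169797, 'cy': 237.41382969554817, 'rvec': array([ 1.18864925, -1.95296671,  1.21339522]), 'tvec': array([331.3695574 , 248.0821676 , 639.10014506])}
top {'fov_y': 43.34203746999651, 'cx': 326.76265446707254, 'cy': 243.65413348007502, 'rvec': array([ 2.16283027, -2.14555858,  0.14446776]), 'tvec': array([  70.97146991,  561.53264903, 1292.60977817])}
{'time': 0.1, 'joint_positions': array([-1.42602751e+00,  3.42663117e-01,  1.52487284e+00,  7.02033658e-07,
        1.27540176e+00, -1.45995272e-01]), 'dq': array([-0.00015029, -0.00032238, -0.00242084,  0.00147074,  0.00031128,
        0.00054708]), 'tau': array([ 3.96477248e-03, -4.32003200e+01, -2.44694263e+01,  7.19867810e-02,
        5.26211236e-02, -3.66790596e-05]), 'tool_pos': array([ 150.51785676, -502.85174838,  404.12605362]), 'tcp_rot': array([-3.14026200e+00, -1.96339732e-04,  2.90763753e-01]), 'contact_force': array([ 0.89540671, -0.10874212, -0.50807072]), 'moment': array([-0.00654202,  0.03721576, -0.01544792]), 'grip_width': 91.90949178439219}
```

View pics/scene0.png

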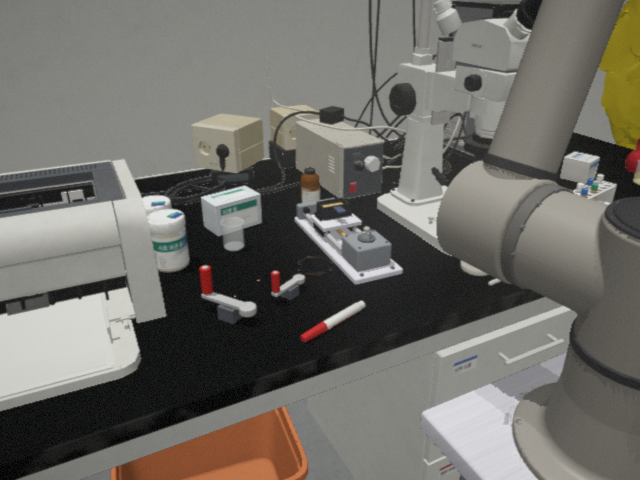

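View pics/top0.png

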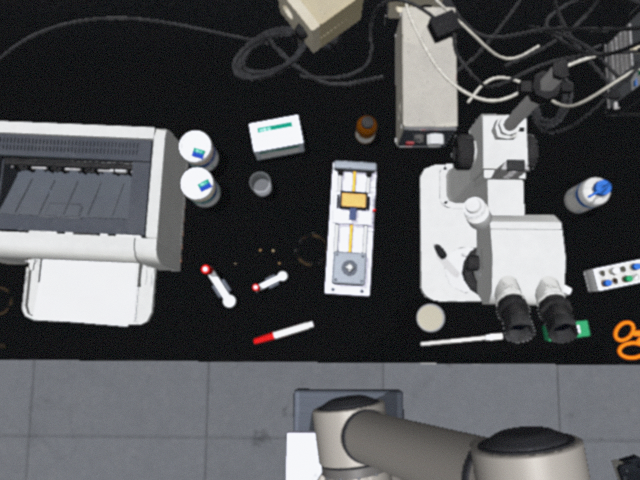

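```bash
cat > h.py <<'E'
import numpy as np,cv2
from plant import status, viewer, ticket
def cam(n):
    p=viewer.camera_params(n);f=240/np.tan(np.radians(p['fov_y']/2))
    return np.array([[f,0,p['cx']],[0,f,p['cy']],[0,0,1]]),np.array(p['rvec'],float),np.array(p['tvec'],float)
def px(n,P):
    K,r,t=cam(n);return cv2.projectPoints(np.array(P,float).reshape(-1,1,3),r,t,K,None)[0][:,0]
def world(n,u,v,z):
    K,r,t=cam(n);R=cv2.Rodrigues(r)[0];d=R.T@np.linalg.inv(K)@[u,v,1];c=-R.T@t
    return c+d*(z-c[2])/d[2]
def crop(img,x0,y0,w,h,s,name):
    cv2.imwrite(name,cv2.resize(img[y0:y0+h,x0:x0+w],None,fx=s,fy=s,interpolation=cv2.INTER_CUBIC))
E
python3 - <<'E'
from h import *
t=cv2.imread("pics/top0.png");s=cv2.imread("pics/scene0.png")
crop(t,185,250,110,60,7,"pics/c1.png");crop(t,310,150,80,150,4,"pics/c2.png")
crop(s,190,255,120,75,6,"pics/c3.png");crop(s,290,190,120,95,6,"pics/c4.png")
crop(t,320,240,60,60,10,"pics/c5.png")
for a in [(205,269,80),(229,300,32),(349,268,90),(355,168,46)]:print(a,world("top",*a))
for a in [(206,268,80),(373,232,90)]:print(a,world("scene",*a))
E
```

```text
(205, 269, 80) [499.01470794 332.82446348  80.        ]
(229, 300, 32) [435.85420197 287.77331028  32.        ]
(349, 268, 90) [502.68237696  28.41652851  90.        ]
(355, 168, 46) [729.94039369  14.03448234  46.        ]
(206, 268, 80) [493.9594531 332.0955784  80.       ]
(373, 232, 90) [467.22512326  37.04787571  90.        ]
```

View pics/c1.png

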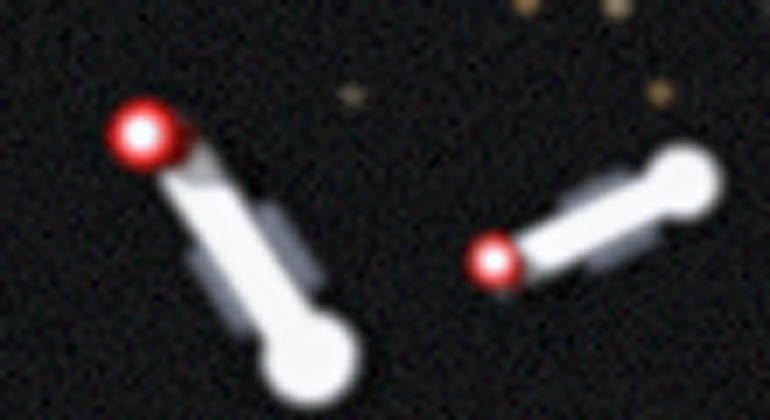

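View pics/c2.png

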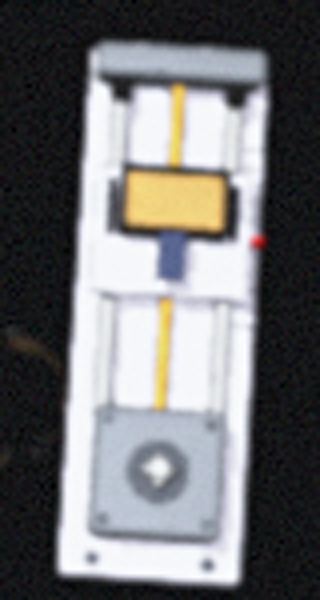

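View pics/c3.png

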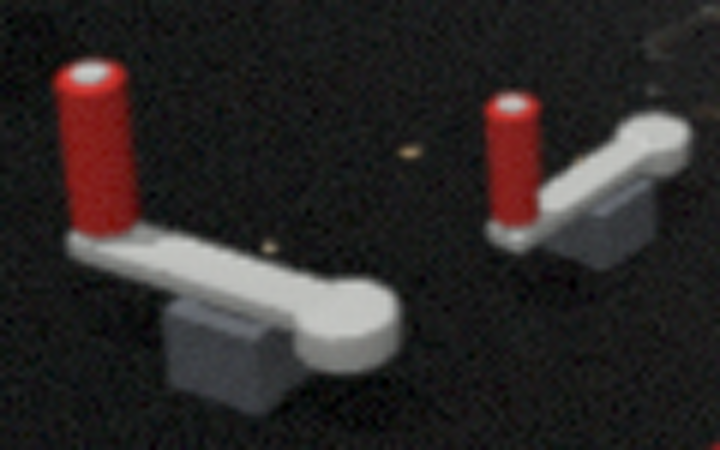

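View pics/c4.png

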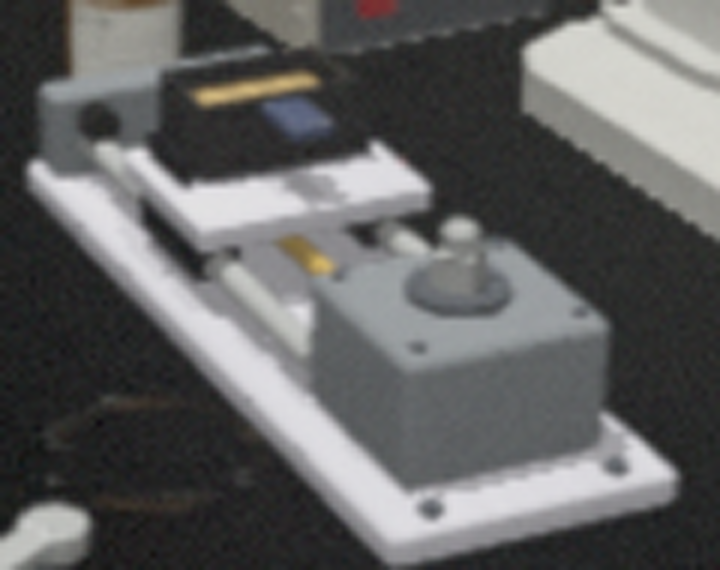

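View pics/c5.png

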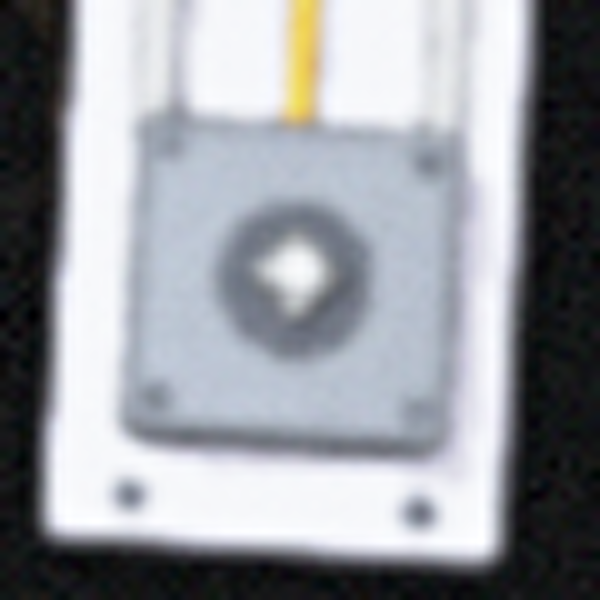

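```bash
cat > fit.py <<'E'
from h import *
from scipy.optimize import least_squares
def q(x,y,s,ox,oy): return ((x+.5)/s-.5+ox,(y+.5)/s-.5+oy)
C=[("top",(45,0,80),q(141,133,7,185,250)),("top",(-34,0,32),q(312,357,7,185,250)),
("scene",(45,0,80),q(91,72,6,190,255)),("scene",(-34,0,32),q(350,307,6,190,255)),("scene",(45,0,34),q(107,228,6,190,255))]
S=[("top",(-55,50,12),q(58,575,4,310,150)),("top",(-55,-50,12),q(240,583,4,310,150)),
("top",(240,46,46),None),
("top",(0,0,'h'),q(294,280,10,320,240)),
("top",(35,36,58),q(140,122,10,320,240)),("top",(35,-36,58),q(462,132,10,320,240)),
("scene",(-35,36,58),q(408,372,6,290,190)),("scene",(-35,-36,58),q(608,322,6,290,190)),("scene",(35,-36,58),q(500,240,6,290,190)),("scene",(35,36,58),q(318,287,6,290,190)),
("scene",(-55,50,12),q(392,548,6,290,190)),("scene",(-55,-50,12),q(678,478,6,290,190)),
("scene",(0,0,'h'),q(459,287,6,290,190)),("scene",(0,0,'t'),q(460,223,6,290,190))]
S=[s for s in S if s[2]]
def run(F,p0):
    def res(p):
        o=[];c,s=np.cos(p[2]),np.sin(p[2])
        for n,(x,y,z),uv in F:
            if z=='h':z=p[3]
            if z=='t':z=p[3]+20
            o+=list(px(n,[p[0]+c*x-s*y,p[1]+s*x+c*y,z])[0]-uv)
        return o
    r=least_squares(res,p0);print(r.x,np.degrees(r.x[2]));print(np.round(np.reshape(r.fun,(-1,2)),1).tolist());return r.x
for cams in (("top","scene"),("top",),("scene",)):
    print(cams)
    run([f for f in C if f[0] in cams],[465,310,.7])
    run([f for f in S if f[0] in cams],[500,28,0,62])
E
python3 fit.py
```

```text
('top', 'scene')
[461.45643405 307.08549597   0.61575456] 35.28013726568478
[[0.2, 0.8], [-0.0, 0.4], [-0.1, 0.4], [-0.4, -0.8], [-0.0, -1.1]]
[ 5.04104320e+02  2.82227337e+01 -4.29694538e-02  6.21016272e+01] -2.461968350271739
[[-0.1, 0.7], [-0.5, 1.0], [-0.4, 1.0], [-0.9, -0.0], [0.1, 0.7], [-0.1, -0.9], [1.4, -0.3], [0.5, -1.5], [-2.5, -2.5], [0.2, -1.1], [0.5, -1.1], [-0.2, -0.5], [0.0, 0.4]]
('top',)
[462.77943646 307.28134207   0.61392561] 35.17534644493362
[[0.1, 0.2], [-0.1, -0.2]]
[ 5.05465992e+02  2.75518887e+01 -3.87583278e-02  6.94390628e+01] -2.2206886055574255
[[0.3, 0.2], [-0.1, 0.3], [0.1, 0.0], [-0.7, -0.6], [0.4, -0.0]]
('scene',)
[459.7329756  307.36314691   0.61419269] 35.19064916283361
[[0.1, 0.9], [-0.2, -0.2], [0.1, -0.6]]
[ 5.00350384e+02  3.05249592e+01 -4.39785851e-02  6.41206674e+01] -2.5197873133604594
[[-0.1, 0.2], [1.5, 0.8], [0.6, -0.5], [-2.6, -1.5], [0.1, 0.2], [0.6, 0.1], [-0.2, -0.4], [0.1, 0.4]]
```

```bash
cat >> h.py <<'E'
def plan(cur,wps):
    """cur=(x,y,z,yawdeg) of TCP; wps list of same; prints tool offsets in m, each row"""
    for w in wps:
        a=np.radians(cur[3]);d=np.subtract(w[:3],cur[:3]);c,s=np.cos(a),np.sin(a)
        print([round(float(v)/1000,4) for v in (c*d[0]+s*d[1],s*d[0]-c*d[1],-d[2])],"tw",round(cur[3]-w[3],2)," |d|",round(float(np.linalg.norm(d)),1));cur=w
def obs():
    o=status.get_obs();print(round(o['time'],2),np.round(o['tool_pos'],1),np.round(np.degrees(o['tcp_rot']),2),'F',np.round(o['contact_force'],1),'M',np.round(o['moment'],2),'w',round(o['grip_width'],1),'q',np.round(o['joint_positions'],2));return o
E
python3 - <<'E'
from h import *
for z in(50,60,70):print(world("top",(493+.5)/7-.5+185,(261+.5)/7-.5+250,z))
print(world("top",(683.5)/7-.5+185,(182.5)/7-.5+250,28))
# decoy height from scene, base ~ same xy
g=world("top",(493+.5)/7-.5+185,(261+.5)/7-.5+250,60)
for z in(50,60,70):
  g=world("top",(493+.5)/7-.5+185,(261+.5)/7-.5+250,z);print(z,px("scene",g),(512/6+190,103/6+255))
plan((150.5,-502.9,404,16.66),[(170,-380,404,16.66),(250,-280,404,16.66),(340,-130,404,16.66),(380,20,404,16.66),(430,180,404,16.66),(456,303,300,35.2)])
E
```

```text
[463.88505674 229.64330481  50.        ]
[463.28981787 228.478205    60.        ]
[462.694579  227.3131052  70.       ]
[490.48422687 173.08226973  28.        ]
50 [[273.72466834 277.79657155]] (275.3333333333333, 272.1666666666667)
60 [[274.27270173 272.54219172]] (275.3333333333333, 272.1666666666667)
70 [[274.82624355 267.23499875]] (275.3333333333333, 272.1666666666667)
[0.0539, -0.1122, -0.0] tw 0.0  |d| 124.4
[0.1053, -0.0729, 0.0] tw 0.0  |d| 128.1
[0.1292, -0.1179, 0.0] tw 0.0  |d| 174.9
[0.0813, -0.1322, 0.0] tw 0.0  |d| 155.2
[0.0938, -0.1389, 0.0] tw 0.0  |d| 167.6
[0.0602, -0.1104, 0.104] tw -18.54  |d| 163.2
```

Request:
{"method": "play_rows", "body": {
  "commands": [
    {"offset": [0.018, -0.0374, 0], "twist": 0},
    {"offset": [0.018, -0.0374, 0], "twist": 0},
    {"offset": [0.018, -0.0374, 0], "twist": 0},
    {"offset": [0.035, -0.0243, 0], "twist": 0},
    {"offset": [0.035, -0.0243, 0], "twist": 0}
  ],
  "jaw": 110
}}

```text
time: 0.6
tool_pos: [223.4, -311.8, 404.6]
tcp_rot: [-3.142, -0.0, 0.289]
contact_force: [0.2, -0.9, 0.5]
grip_width: 56.3
```

Request:
{"method": "play_rows", "body": {
  "commands": [
    {"offset": [0.035, -0.0243, 0], "twist": 0},
    {"offset": [0.0323, -0.0295, 0], "twist": 0},
    {"offset": [0.0323, -0.0295, 0], "twist": 0},
    {"offset": [0.0323, -0.0295, 0], "twist": 0},
    {"offset": [0.0323, -0.0295, 0], "twist": 0}
  ]
}}

```text
time: 1.1
tool_pos: [340.2, -128.2, 404.7]
tcp_rot: [3.141, -0.0, 0.291]
contact_force: [-0.1, -0.0, 0.2]
grip_width: 52.2
```

Request:
{"method": "play_rows", "body": {
  "commands": [
    {"offset": [0.0203, -0.033, 0], "twist": 0},
    {"offset": [0.0203, -0.033, 0], "twist": 0},
    {"offset": [0.0203, -0.033, 0], "twist": 0},
    {"offset": [0.0203, -0.033, 0], "twist": 0},
    {"offset": [0, 0, 0], "twist": 0}
  ]
}}

```text
time: 1.6
tool_pos: [379.9, 23.2, 404.5]
tcp_rot: [-3.14, -0.0, 0.296]
contact_force: [0.2, -1.5, 0.2]
grip_width: 52.5
```

Request:
{"method": "play_rows", "body": {
  "commands": [
    {"offset": [0.0235, -0.0347, 0], "twist": -4.64},
    {"offset": [0.0235, -0.0347, 0], "twist": -4.64},
    {"offset": [0.0235, -0.0347, 0], "twist": -4.64},
    {"offset": [0.0235, -0.0347, 0], "twist": -4.62},
    {"offset": [0, 0, 0], "twist": 0}
  ]
}}

```text
time: 2.1
tool_pos: [410.0, 187.0, 404.3]
tcp_rot: [-3.141, -0.0, 0.621]
contact_force: [0.0, -0.9, -0.9]
grip_width: 52.2
```

Run:
```python
from h import *
o=obs();p=o['tool_pos']
plan((*p,np.degrees(o['tcp_rot'][2])),[(455.8,303.1,280,35.2),(455.8,303.1,184,35.2)])
```

```text
2.1 [410.  187.  404.3] [-1.7994e+02 -1.0000e-02  3.5560e+01] F [ 0.  -0.9 -0.9] M [-0.08  0.03  0.02] w 52.2 q [0.26 0.21 1.72 0.   1.22 1.21]
[0.1048, -0.0678, 0.1243] tw 0.36  |d| 176.1
[0.0, 0.0, 0.096] tw 0.0  |d| 96.0
```

Request:
{"method": "play_rows", "body": {
  "commands": [
    {"offset": [0.021, -0.0136, 0.025], "twist": 0.1},
    {"offset": [0.021, -0.0136, 0.025], "twist": 0.1},
    {"offset": [0.021, -0.0136, 0.025], "twist": 0.1},
    {"offset": [0.021, -0.0136, 0.025], "twist": 0},
    {"offset": [0.021, -0.0136, 0.025], "twist": 0}
  ]
}}

```text
time: 2.6
tool_pos: [457.7, 299.4, 278.5]
tcp_rot: [3.141, 0.001, 0.608]
contact_force: [0.9, 0.1, 0.2]
grip_width: 52.2
```

Request:
{"method": "play_rows", "body": {
  "commands": [
    {"offset": [0, 0, 0.026], "twist": 0},
    {"offset": [0, 0, 0], "twist": 0}
  ]
}}

```text
time: 2.8
tool_pos: [456.3, 298.6, 250.1]
tcp_rot: [-3.141, 0.008, 0.609]
contact_force: [-0.9, -0.4, 0.7]
grip_width: 52.1
```

Run:
```python
from h import *
o=obs();p=o['tool_pos']
plan((*p,np.degrees(o['tcp_rot'][2])),[(455.8,303.1,184,35.2)])
s=viewer.capture("scene")[:,:,::-1];t=viewer.capture("top")[:,:,::-1]
crop(s,150,170,180,160,4,"pics/s1.png");crop(t,160,220,140,110,5,"pics/t1.png")
```

```text
2.8 [456.3 298.6 250.1] [-179.95    0.47   34.87] F [-0.9 -0.4  0.7] M [-0.04 -0.03  0.01] w 52.1 q [ 0.44  0.55  1.66 -0.    0.94  1.4 ]
[0.0021, -0.004, 0.0661] tw -0.33  |d| 66.3
```

View pics/s1.png

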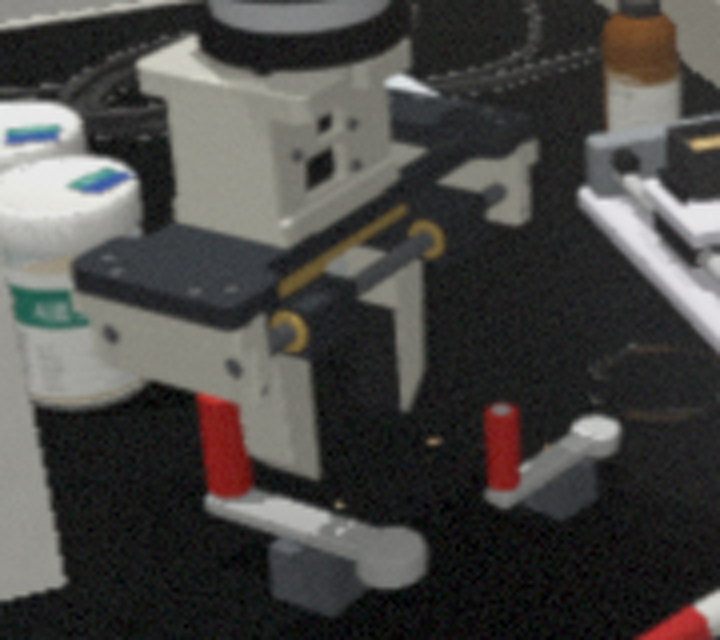

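View pics/t1.png

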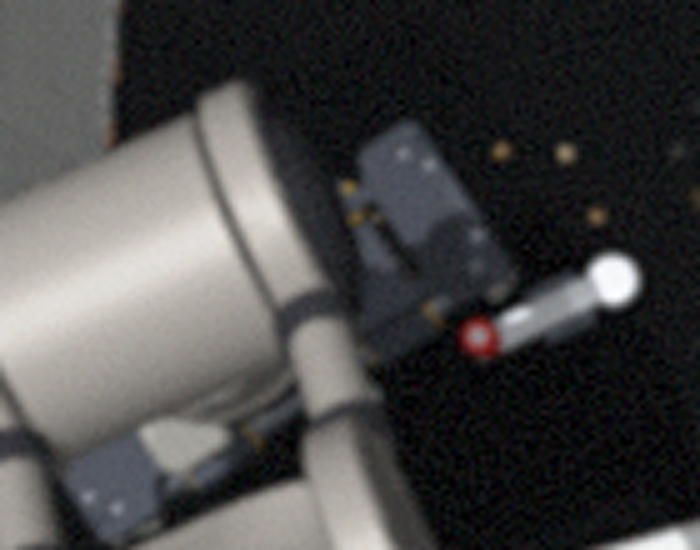

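Request:
{"method": "play_rows", "body": {
  "commands": [
    {"offset": [0.002, -0.004, 0.02], "twist": -0.3},
    {"offset": [0, 0, 0], "twist": 0},
    {"offset": [0, 0, 0], "twist": 0}
  ]
}}

```text
time: 3.2
tool_pos: [456.7, 303.8, 235.1]
tcp_rot: [3.141, -0.001, 0.614]
contact_force: [-0.3, 0.0, 0.3]
grip_width: 52.1
```

Run:
```python
from h import *
o=obs();p=o['tool_pos']
plan((*p,np.degrees(o['tcp_rot'][2])),[(455.8,303.1,184,35.2)])
s=viewer.capture("scene")[:,:,::-1]
crop(s,150,190,180,150,4,"pics/s2.png")
```

```text
3.2 [456.7 303.8 235.1] [ 1.7997e+02 -7.0000e-02  3.5160e+01] F [-0.3  0.   0.3] M [-0.04 -0.06 -0.03] w 52.1 q [ 0.45  0.57  1.67 -0.    0.9   1.4 ]
[-0.0012, 0.0001, 0.0511] tw -0.04  |d| 51.1
```

View pics/s2.png

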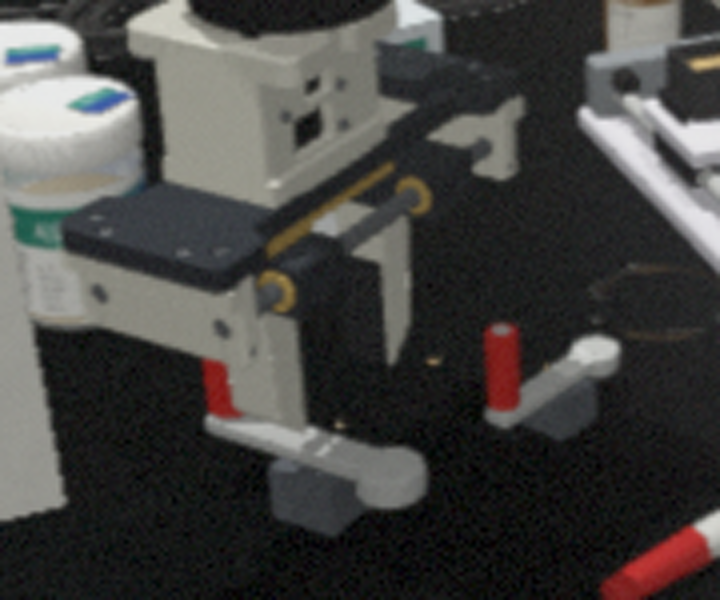

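Run:
```python
from h import *
a=np.radians(35.2);X=np.array([np.cos(a),np.sin(a),0]);Y=np.array([np.sin(a),-np.cos(a),0]);c=np.array([456.7,303.8,57])
for sx in(-9.5,9.5):
  for sy in(-26,26):
    u=px("scene",c+sx*X+sy*Y)[0];print(sx,sy,(u-[150,190])*4)
```

```text
-9.5 -26 [306.33507907 425.84957531]
-9.5 26 [384.73573857 363.70644421]
9.5 -26 [266.41119761 413.52332218]
9.5 26 [345.99903756 352.51720224]
```

Request:
{"method": "play_rows", "body": {
  "commands": [
    {"offset": [-0.002, 0.0005, 0.017], "twist": 0},
    {"offset": [0, 0, 0.017], "twist": 0},
    {"offset": [0, 0, 0.012], "twist": 0},
    {"offset": [0, 0, 0.005], "twist": 0},
    {"offset": [0, 0, 0], "twist": 0}
  ]
}}

```text
time: 3.75
tool_pos: [455.1, 302.7, 182.6]
tcp_rot: [3.142, 0.0, 0.614]
contact_force: [-0.9, 1.2, 0.8]
grip_width: 52.4
```

Run:
```python
from h import *
o=obs()
s=viewer.capture("scene")[:,:,::-1]
crop(s,150,190,180,150,4,"pics/s3.png")
```

```text
3.75 [455.1 302.7 182.6] [1.800e+02 3.000e-02 3.519e+01] F [-0.9  1.2  0.8] M [-0.    0.02  0.04] w 52.4 q [ 0.45  0.65  1.71 -0.    0.78  1.4 ]
```

View pics/s3.png

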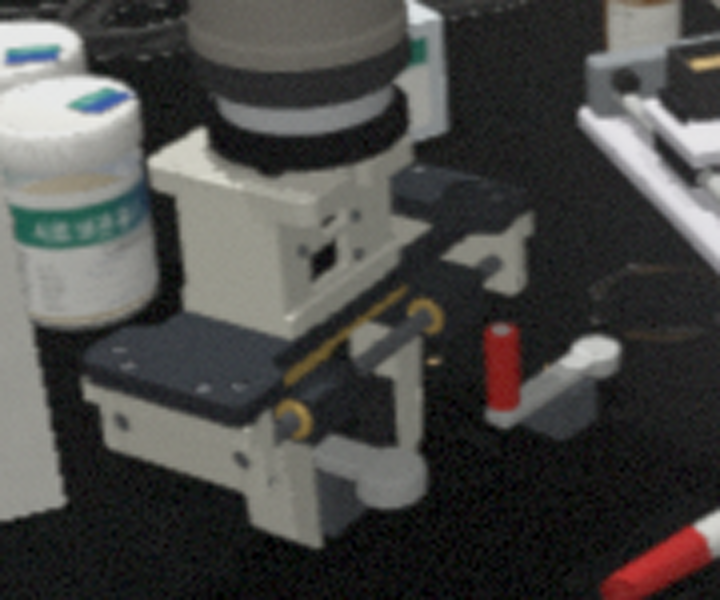

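Request:
{"method": "play_rows", "body": {
  "commands": [
    {"offset": [0, 0, 0], "twist": 0},
    {"offset": [0, 0, 0], "twist": 0},
    {"offset": [0, 0, 0], "twist": 0},
    {"offset": [0, 0, 0], "twist": 0}
  ],
  "jaw": 255
}}

```text
time: 4.2
tool_pos: [455.1, 302.8, 183.1]
tcp_rot: [3.141, -0.001, 0.614]
contact_force: [-1.1, -0.3, 2.7]
grip_width: 29.8
```

Run:
```python
from h import *
o=obs()
t=viewer.capture("top")[:,:,::-1]
crop(t,160,220,140,110,5,"pics/t3.png")
```

```text
4.2 [455.1 302.8 183.1] [ 1.7999e+02 -3.0000e-02  3.5200e+01] F [-1.1 -0.3  2.7] M [0.02 0.04 0.02] w 29.8 q [ 0.45  0.65  1.71 -0.    0.78  1.4 ]
```

Request:
{"method": "play_rows", "body": {
  "commands": [
    {"offset": [0, 0, -0.01], "twist": 0},
    {"offset": [0, 0, -0.03], "twist": 0},
    {"offset": [0, 0, -0.04], "twist": 0},
    {"offset": [0, 0, -0.03], "twist": 0},
    {"offset": [0, 0, 0], "twist": 0}
  ]
}}

```text
time: 4.75
tool_pos: [456.0, 303.2, 297.4]
tcp_rot: [3.14, -0.009, 0.614]
contact_force: [0.1, 0.7, -2.0]
grip_width: 29.7
```

Run:
```python
from h import *
o=obs()
ims=[viewer.capture("top")[:,:,::-1].astype(float) for _ in range(3)]+[cv2.imread("pics/top0.png").astype(float)]
im=np.mean(ims,0).astype(np.uint8);cv2.imwrite("pics/topm.png",im)
s=np.mean([viewer.capture("scene")[:,:,::-1].astype(float) for _ in range(3)],0).astype(np.uint8);cv2.imwrite("pics/scm.png",s)
a=cv2.resize(im[258:280,338:360],None,fx=25,fy=25,interpolation=cv2.INTER_CUBIC)
a=np.clip((a.astype(float)-70)*1.5,0,255).astype(np.uint8)
cv2.imwrite("pics/sq.png",a)
crop(s,350,220,40,30,18,"pics/sqs.png")
crop(s,150,120,180,150,4,"pics/s4.png")
```

```text
4.75 [456.  303.2 297.4] [179.91  -0.49  35.21] F [ 0.1  0.7 -2. ] M [-0.02  0.03 -0.03] w 29.7 q [ 0.45  0.49  1.61 -0.    1.03  1.4 ]
```

View pics/sq.png

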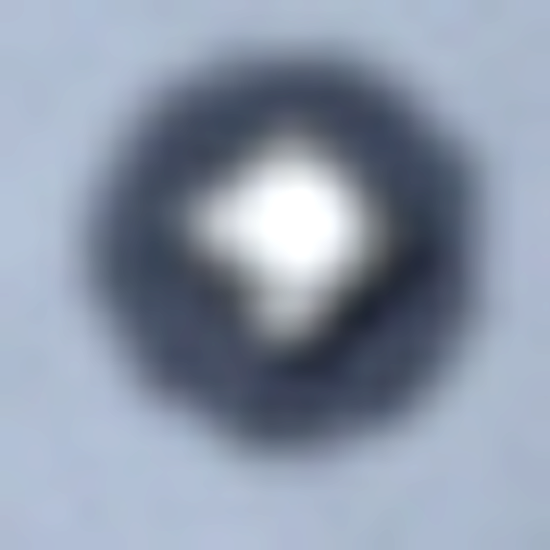

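View pics/sqs.png

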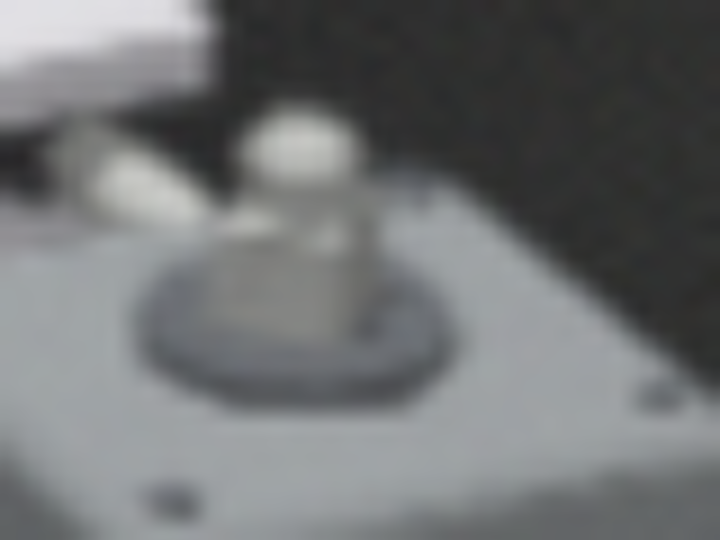

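View pics/s4.png

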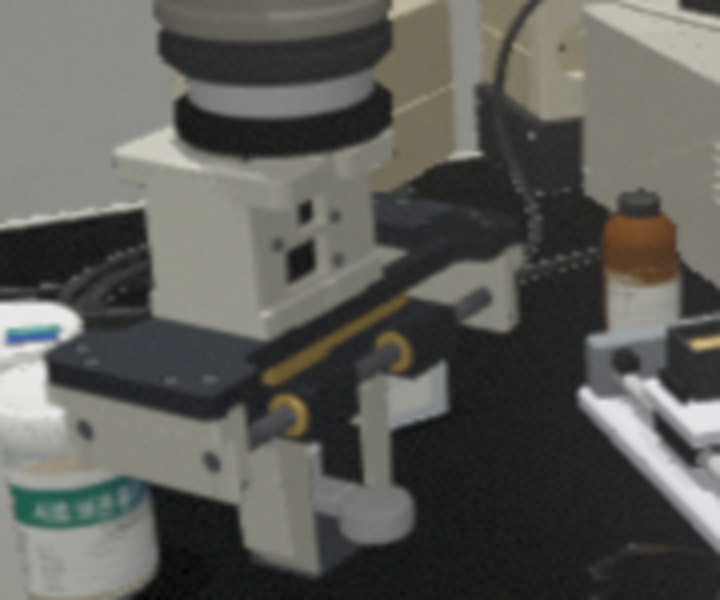

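Run:
```python
from h import *
p0=np.array([503.5,28.5]);h=62.1
u0=px("scene",[*p0,h+20])[0];print("tip scene",(u0-[350,220])*18, "seat",(px("scene",[*p0,h])[0]-[350,220])*18)
print("tip top",(px("top",[*p0,h+20])[0]-[338,258])*25,"seat",(px("top",[*p0,h])[0]-[338,258])*25)
for th in range(0,90,6):
  a=np.radians(th+45+np.arange(4)*90);P=np.c_[p0[0]+7*2**.5*np.cos(a),p0[1]+7*2**.5*np.sin(a)]
  s=(px("scene",np.c_[P,np.full(4,h+10.5)])-[350,220])*18; b=(px("scene",np.c_[P,np.full(4,h)])-[350,220])*18
  t=(px("top",np.c_[P,np.full(4,h+10.5)])-[338,258])*25
  print(th,"S",s.round().astype(int).tolist(),b.round().astype(int).tolist(),"T",t.round().astype(int).tolist())
```

```text
tip scene [293.76610322 131.4813406 ] seat [286.91107601 307.16685894]
tip top [270.38618578 248.8998949 ] seat [261.34192952 270.20663178]
0 S [[197, 202], [267, 256], [385, 228], [313, 176]] [[194, 294], [264, 348], [381, 320], [310, 267]] T [[184, 177], [184, 340], [348, 342], [348, 178]]
6 S [[195, 207], [277, 257], [387, 224], [303, 175]] [[192, 298], [274, 349], [383, 316], [300, 266]] T [[176, 186], [193, 349], [356, 333], [339, 170]]
12 S [[194, 211], [288, 258], [387, 220], [293, 174]] [[191, 303], [284, 350], [383, 311], [290, 265]] T [[169, 195], [202, 356], [363, 323], [330, 163]]
18 S [[194, 215], [298, 258], [387, 215], [283, 174]] [[191, 307], [294, 350], [383, 307], [280, 265]] T [[163, 206], [213, 362], [369, 313], [319, 156]]
24 S [[195, 220], [308, 257], [386, 211], [273, 174]] [[192, 312], [304, 350], [382, 303], [270, 265]] T [[158, 217], [224, 367], [374, 301], [308, 151]]
30 S [[197, 224], [318, 257], [383, 206], [264, 175]] [[194, 316], [314, 349], [379, 298], [260, 266]] T [[154, 228], [236, 371], [378, 290], [296, 148]]
36 S [[201, 228], [327, 256], [380, 20
[... 647 characters left out ...]
57, 339], [353, 279], [218, 276]] T [[154, 288], [296, 371], [378, 230], [236, 147]]
66 S [[231, 247], [368, 244], [349, 184], [214, 187]] [[227, 339], [364, 336], [346, 276], [211, 279]] T [[157, 300], [307, 368], [375, 219], [225, 151]]
72 S [[239, 250], [373, 240], [341, 181], [209, 191]] [[236, 342], [369, 332], [337, 273], [205, 282]] T [[162, 311], [319, 363], [370, 207], [214, 156]]
78 S [[248, 252], [378, 236], [332, 179], [204, 195]] [[245, 344], [374, 328], [328, 270], [201, 286]] T [[168, 321], [329, 357], [364, 197], [203, 162]]
84 S [[258, 254], [382, 232], [323, 177], [200, 198]] [[254, 347], [378, 324], [319, 268], [197, 290]] T [[176, 331], [339, 350], [356, 187], [193, 169]]
```

Run:
```python
from h import *
o=obs();p=o['tool_pos']
plan((*p,35.2),[(498.4,23.7,292,35.2),(498.4,23.7,280,43.5)])
```

```text
5.05 [454.7 302.5 291.1] [-179.97    0.19   35.2 ] F [-0.2 -0.1 -1.6] M [-0.04 -0.05 -0.01] w 29.8 q [ 0.45  0.5   1.62 -0.    1.03  1.4 ]
[-0.125, 0.2531, -0.0009] tw 0.0  |d| 282.2
[0.0, 0.0, 0.012] tw -8.3  |d| 12.0
```

Request:
{"method": "play_rows", "body": {
  "commands": [
    {"offset": [-0.01, 0.02, 0], "twist": 0},
    {"offset": [-0.015, 0.0304, 0], "twist": 0},
    {"offset": [-0.0175, 0.0354, 0], "twist": 0},
    {"offset": [-0.0175, 0.0354, 0], "twist": 0},
    {"offset": [-0.0175, 0.0354, 0], "twist": 0}
  ]
}}

```text
time: 5.55
tool_pos: [481.8, 128.7, 291.6]
tcp_rot: [-3.141, 0.002, 0.615]
contact_force: [0.6, 1.1, -1.8]
grip_width: 29.9
```

Request:
{"method": "play_rows", "body": {
  "commands": [
    {"offset": [-0.0175, 0.0354, 0], "twist": 0},
    {"offset": [-0.0175, 0.0354, 0], "twist": 0},
    {"offset": [-0.0125, 0.0253, 0], "twist": 0},
    {"offset": [0, 0, 0], "twist": -4.15},
    {"offset": [0, 0, 0], "twist": -4.15}
  ]
}}

```text
time: 6.05
tool_pos: [498.5, 23.0, 291.5]
tcp_rot: [-3.14, 0.002, 0.76]
contact_force: [0.3, 0.1, -2.1]
grip_width: 29.7
```

Request:
{"method": "play_rows", "body": {
  "commands": [
    {"offset": [0, 0, 0.006], "twist": 0},
    {"offset": [0, 0, 0.006], "twist": 0},
    {"offset": [0, 0, 0], "twist": 0},
    {"offset": [0, 0, 0], "twist": 0}
  ]
}}

```text
time: 6.45
tool_pos: [498.5, 24.4, 280.2]
tcp_rot: [-3.141, 0.001, 0.759]
contact_force: [0.1, -0.0, -3.2]
grip_width: 30.3
```

Run:
```python
from h import *
o=obs()
s=np.mean([viewer.capture("scene")[:,:,::-1].astype(float) for _ in range(2)],0).astype(np.uint8)
crop(s,300,140,120,120,6,"pics/s5.png")
cv2.imwrite("pics/s5f.png",s)
```

```text
6.45 [498.5  24.4 280.2] [-1.7995e+02  5.0000e-02  4.3480e+01] F [ 0.1 -0.  -3.2] M [-0.02  0.    0.03] w 30.3 q [-0.1   0.44  1.76 -0.    0.94  0.71]
```

View pics/s5.png

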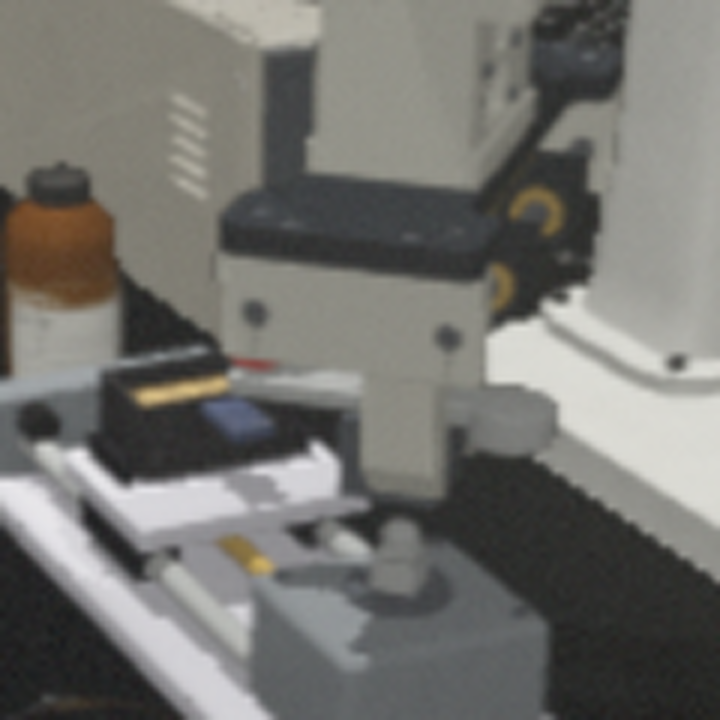

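Run:
```python
from h import *
s=cv2.imread("pics/s5f.png")
crop(s,345,195,45,45,16,"pics/s5z.png")
a=np.radians(43.5);X=np.array([np.cos(a),np.sin(a),0]);Y=np.array([np.sin(a),-np.cos(a),0]);c=np.array([498.5,24.4,0])
f=lambda P:((px("scene",P)[0]-[345,195])*16).round(0)
for sx in(-9.5,9.5): print("tip",f(c+sx*X-15*Y+[0,0,102]))
for off in (6,8):
  o=c+off*X+[0,0,97]
  print(off,"hub ctr",f(o),[f(o+x*X+y*Y) for x,y in((-15,-15),(15,-15),(-15,15))], "cw",f(o-34*X+[0,0,32]))
for P in((503.5,28.5),(505.5,27.5),(500.5,30.5),(503.5,26.5)):print(P,f([*P,82]),f([*P,62]))
```

```text
tip [449. 432.]
tip [285. 408.]
6 hub ctr [348. 401.] [array([443., 472.]), array([185., 435.]), array([509., 368.])] cw [655. 181.]
8 hub ctr [332. 398.] [array([426., 469.]), array([168., 432.]), array([492., 365.])] cw [637. 179.]
(503.5, 28.5) [341. 518.] [335. 674.]
(505.5, 27.5) [339. 509.] [333. 665.]
(500.5, 30.5) [340. 531.] [334. 688.]
(503.5, 26.5) [356. 514.] [350. 670.]
```

View pics/s5z.png

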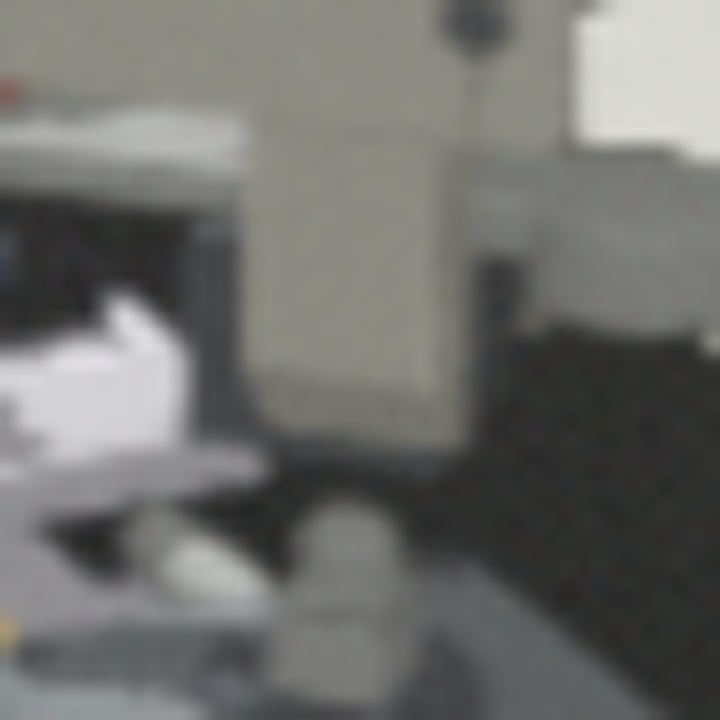

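Request:
{"method": "play_rows", "body": {
  "commands": [
    {"offset": [0, 0, 0.006], "twist": 0},
    {"offset": [0, 0, 0.005], "twist": 0},
    {"offset": [0, 0, 0.0], "twist": 0},
    {"offset": [0, 0, 0], "twist": 0}
  ]
}}

```text
time: 6.95
tool_pos: [498.5, 24.2, 269.5]
tcp_rot: [-3.141, 0.0, 0.759]
contact_force: [0.1, -0.7, -1.2]
grip_width: 30.0
```

Request:
{"method": "play_rows", "body": {
  "commands": [
    {"offset": [0, 0, 0.001], "twist": 0},
    {"offset": [0, 0, 0.001], "twist": 0},
    {"offset": [0, 0, 0.001], "twist": 0}
  ]
}}

```text
time: 7.25
tool_pos: [498.6, 24.2, 266.7]
tcp_rot: [3.141, -0.0, 0.759]
contact_force: [-1.3, 0.4, -2.0]
grip_width: 30.0
```

Request:
{"method": "play_rows", "body": {
  "commands": [
    {"offset": [0, 0, 0.001], "twist": 0},
    {"offset": [0, 0, 0.001], "twist": 0}
  ]
}}

```text
time: 7.45
tool_pos: [498.6, 24.2, 264.6]
tcp_rot: [3.141, -0.0, 0.759]
contact_force: [-0.8, 0.2, -2.5]
grip_width: 29.7
```

Request:
{"method": "play_rows", "body": {
  "commands": [
    {"offset": [0, 0, 0.001], "twist": 0},
    {"offset": [0, 0, 0.001], "twist": 0}
  ]
}}

```text
time: 7.65
tool_pos: [498.7, 24.2, 262.8]
tcp_rot: [3.141, -0.0, 0.759]
contact_force: [0.3, -0.5, -0.1]
grip_width: 29.9
```

Request:
{"method": "play_rows", "body": {
  "commands": [
    {"offset": [0, 0, 0.001], "twist": 0},
    {"offset": [0, 0, 0.001], "twist": 0}
  ]
}}

```text
time: 7.85
tool_pos: [498.9, 24.0, 260.8]
tcp_rot: [3.14, -0.001, 0.759]
contact_force: [0.5, -1.1, -0.4]
grip_width: 29.7
```

Request:
{"method": "play_rows", "body": {
  "commands": [
    {"offset": [0, 0, 0.001], "twist": 0},
    {"offset": [0, 0, 0.001], "twist": 0}
  ]
}}

```text
time: 8.05
tool_pos: [498.9, 24.0, 258.9]
tcp_rot: [3.14, -0.001, 0.759]
contact_force: [2.1, -2.8, -1.0]
grip_width: 29.9
```

Request:
{"method": "play_rows", "body": {
  "commands": [
    {"offset": [0, 0.0008, 0], "twist": 0},
    {"offset": [0, 0, 0], "twist": 0}
  ]
}}

```text
time: 8.25
tool_pos: [499.1, 23.6, 258.6]
tcp_rot: [-3.141, 0.0, 0.759]
contact_force: [0.8, -1.2, -0.9]
grip_width: 29.7
```

Request:
{"method": "play_rows", "body": {
  "commands": [
    {"offset": [0, 0, 0.001], "twist": 0},
    {"offset": [0, 0, 0.001], "twist": 0}
  ]
}}

```text
time: 8.45
tool_pos: [499.0, 23.7, 256.6]
tcp_rot: [-3.141, 0.0, 0.759]
contact_force: [0.8, -0.6, -2.0]
grip_width: 29.8
```

Request:
{"method": "play_rows", "body": {
  "commands": [
    {"offset": [0, 0, 0.001], "twist": 0},
    {"offset": [0, 0, 0.001], "twist": 0}
  ]
}}

```text
time: 8.65
tool_pos: [499.3, 23.5, 255.3]
tcp_rot: [3.141, -0.0, 0.759]
contact_force: [-2.3, -1.9, 11.7]
grip_width: 29.7
```

Request:
{"method": "play_rows", "body": {
  "commands": [
    {"offset": [0, 0, 0.001], "twist": 0},
    {"offset": [0, 0, 0.0005], "twist": 0}
  ]
}}

```text
time: 8.85
tool_pos: [499.3, 23.5, 254.5]
tcp_rot: [3.14, -0.001, 0.759]
contact_force: [-2.0, -2.9, 0.6]
grip_width: 29.8
```

Request:
{"method": "play_rows", "body": {
  "commands": [
    {"offset": [0, 0, 0.0005], "twist": 0},
    {"offset": [0, 0, 0.0005], "twist": 0}
  ]
}}

```text
time: 9.05
tool_pos: [499.5, 23.0, 252.5]
tcp_rot: [3.139, -0.0, 0.759]
contact_force: [1.4, -4.6, 2.1]
grip_width: 29.5
```

Request:
{"method": "play_rows", "body": {
  "commands": [
    {"offset": [0, 0, 0.0005], "twist": 0},
    {"offset": [0, 0, 0.0005], "twist": 0}
  ]
}}

```text
time: 9.25
tool_pos: [499.5, 23.0, 251.5]
tcp_rot: [3.14, -0.0, 0.759]
contact_force: [0.7, -4.9, 3.3]
grip_width: 29.5
```

Request:
{"method": "play_rows", "body": {
  "commands": [
    {"offset": [-0.0003, 0.0005, 0.0005], "twist": 0},
    {"offset": [0, 0, 0.001], "twist": 0}
  ]
}}

```text
time: 9.45
tool_pos: [499.5, 22.7, 249.8]
tcp_rot: [3.14, -0.0, 0.759]
contact_force: [1.3, -3.9, 2.0]
grip_width: 29.3
```

Request:
{"method": "play_rows", "body": {
  "commands": [
    {"offset": [0, 0, 0.001], "twist": 0},
    {"offset": [0, 0, 0.001], "twist": 0}
  ]
}}

```text
time: 9.65
tool_pos: [499.5, 22.8, 247.8]
tcp_rot: [3.14, -0.0, 0.759]
contact_force: [1.9, -4.6, 2.8]
grip_width: 29.9
```

Request:
{"method": "play_rows", "body": {
  "commands": [
    {"offset": [0, 0, 0.001], "twist": 0},
    {"offset": [0, 0, 0.0005], "twist": 0}
  ]
}}

```text
time: 9.85
tool_pos: [499.5, 22.7, 246.3]
tcp_rot: [3.14, -0.0, 0.759]
contact_force: [1.4, -6.0, 2.4]
grip_width: 29.4
```

Request:
{"method": "play_rows", "body": {
  "commands": [
    {"offset": [-0.0003, 0.0004, 0.0005], "twist": 0},
    {"offset": [0, 0, 0.0005], "twist": 0}
  ]
}}

```text
time: 10.05
tool_pos: [499.5, 22.5, 245.2]
tcp_rot: [3.141, -0.0, 0.759]
contact_force: [2.6, -2.9, 0.8]
grip_width: 30.0
```

Request:
{"method": "play_rows", "body": {
  "commands": [
    {"offset": [0, 0, 0.0005], "twist": 0},
    {"offset": [0, 0, 0.0005], "twist": 0}
  ]
}}

```text
time: 10.25
tool_pos: [499.5, 22.6, 244.9]
tcp_rot: [3.141, -0.001, 0.759]
contact_force: [-0.4, -5.2, 13.1]
grip_width: 29.3
```

Request:
{"method": "play_rows", "body": {
  "commands": [
    {"offset": [0, 0, -0.0004], "twist": 0},
    {"offset": [0, 0, 0], "twist": 0},
    {"offset": [0, 0, 0], "twist": 0},
    {"offset": [0, 0, 0], "twist": 0}
  ]
}}

```text
time: 10.65
tool_pos: [499.5, 22.5, 245.0]
tcp_rot: [3.141, -0.001, 0.759]
contact_force: [1.7, -3.4, 5.2]
grip_width: 29.8
```

Request:
{"method": "play_rows", "body": {
  "commands": [
    {"offset": [0, 0, 0], "twist": 0},
    {"offset": [0, 0, 0], "twist": 0},
    {"offset": [0, 0, 0], "twist": 0},
    {"offset": [0, 0, 0], "twist": 0}
  ],
  "jaw": 110
}}

```text
time: 11.05
tool_pos: [499.0, 22.8, 244.2]
tcp_rot: [-3.14, 0.001, 0.759]
contact_force: [0.1, 0.1, 0.9]
grip_width: 51.5
```

Run:
```python
from h import *
o=obs()
s=np.mean([viewer.capture("scene")[:,:,::-1].astype(float) for _ in range(2)],0).astype(np.uint8)
crop(s,300,140,120,120,6,"pics/s6.png")
```

```text
11.05 [499.   22.8 244.2] [-1.7993e+02  4.0000e-02  4.3510e+01] F [0.1 0.1 0.9] M [-0.   -0.08  0.02] w 51.5 q [-0.11  0.49  1.8   0.    0.85  0.7 ]
```

View pics/s6.png

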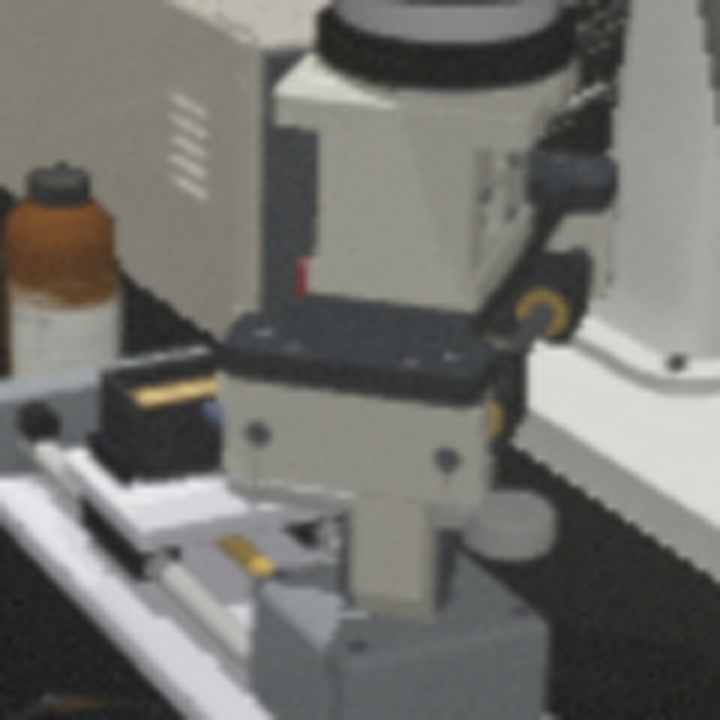

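Request:
{"method": "play_rows", "body": {
  "commands": [
    {"offset": [0, 0, -0.01], "twist": 0},
    {"offset": [0, 0, -0.03], "twist": 0},
    {"offset": [0, 0, -0.035], "twist": 0},
    {"offset": [0, 0, -0.025], "twist": 0},
    {"offset": [0, 0, 0], "twist": 0}
  ]
}}

```text
time: 11.65
tool_pos: [500.1, 22.6, 348.8]
tcp_rot: [3.136, -0.005, 0.759]
contact_force: [0.5, 0.2, 0.1]
grip_width: 52.2
```

Run:
```python
from h import *
o=obs()
s=np.mean([viewer.capture("scene")[:,:,::-1].astype(float) for _ in range(2)],0).astype(np.uint8)
crop(s,300,140,120,120,6,"pics/s7.png")
for off in (6,7):
  a=np.radians(43.5);X=np.array([np.cos(a),np.sin(a),0]);c=np.array([499.5,22.6,62])+off*X
  for d in((45,0,80),(45,0,34),(-34,0,32)):print(off,d,(px("scene",c+X*d[0]+[0,0,d[2]])[0]-[300,140])*6)
```

```text
11.65 [500.1  22.6 348.8] [179.65  -0.29  43.51] F [0.5 0.2 0.1] M [ 0.   -0.04 -0.  ] w 52.2 q [-0.11  0.35  1.68 -0.    1.11  0.7 ]
6 (45, 0, 80) [265.36307111 321.98194059]
6 (45, 0, 34) [262.81287982 460.92153231]
6 (-34, 0, 32) [512.69899951 502.50060834]
7 (45, 0, 80) [262.20443198 321.57462954]
7 (45, 0, 34) [259.71954263 460.48193544]
7 (-34, 0, 32) [509.46072662 502.03860078]
```

View pics/s7.png

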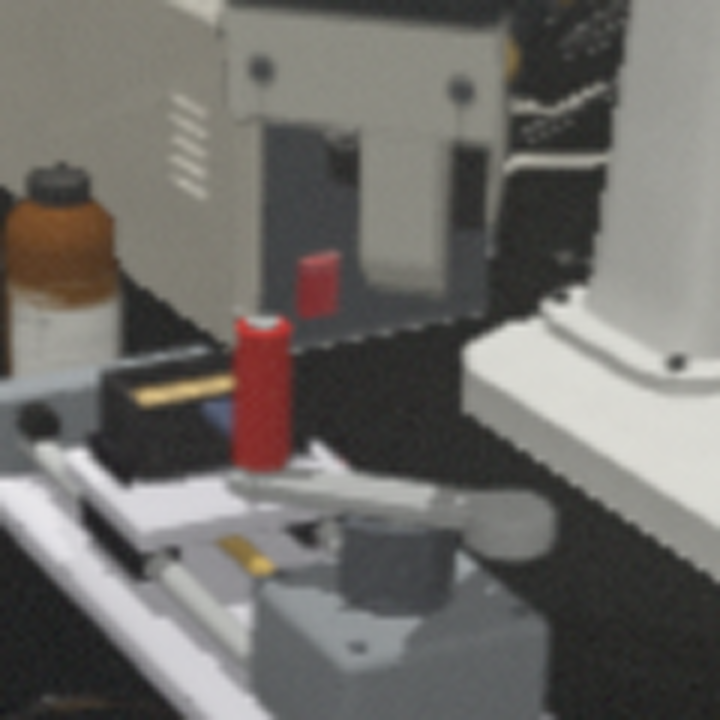

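Request:
{"method": "play_rows", "body": {
  "commands": [
    {"offset": [0.0255, 0, 0], "twist": 0},
    {"offset": [0.026, 0, 0], "twist": 0},
    {"offset": [0, 0, 0], "twist": 0},
    {"offset": [0, 0, 0], "twist": 0}
  ]
}}

```text
time: 12.15
tool_pos: [536.3, 58.2, 343.2]
tcp_rot: [-3.14, 0.002, 0.76]
contact_force: [-0.2, -0.5, 0.5]
grip_width: 52.2
```

Run:
```python
from h import *
o=obs()
plan((*o['tool_pos'],43.5),[(536.7,57.9,283,43.5)])
```

```text
12.15 [536.3  58.2 343.2] [-1.7989e+02  1.4000e-01  4.3550e+01] F [-0.2 -0.5  0.5] M [-0.05 -0.03  0.02] w 52.2 q [-0.03  0.43  1.58 -0.    1.14  0.78]
[0.0001, 0.0005, 0.0602] tw 0.0  |d| 60.2
```

Request:
{"method": "play_rows", "body": {
  "commands": [
    {"offset": [0, 0.0004, 0.02], "twist": 0},
    {"offset": [0, 0, 0.02], "twist": 0},
    {"offset": [0, 0, 0.02], "twist": 0},
    {"offset": [0, 0, 0], "twist": 0},
    {"offset": [0, 0, 0], "twist": 0}
  ]
}}

```text
time: 12.65
tool_pos: [536.6, 57.3, 284.6]
tcp_rot: [-3.141, 0.001, 0.759]
contact_force: [0.7, 0.0, 0.4]
grip_width: 52.2
```

Request:
{"method": "play_rows", "body": {
  "commands": [
    {"offset": [0, 0, 0], "twist": 0},
    {"offset": [0, 0, 0], "twist": 0},
    {"offset": [0, 0, 0], "twist": 0},
    {"offset": [0, 0, 0], "twist": 0},
    {"offset": [0, 0, 0], "twist": 0}
  ],
  "jaw": 255
}}

```text
time: 13.15
tool_pos: [537.0, 57.7, 284.9]
tcp_rot: [3.141, -0.0, 0.759]
contact_force: [0.8, -0.2, -0.3]
grip_width: 17.2
```

Run:
```python
from h import *
o=obs()
s=np.mean([viewer.capture("scene")[:,:,::-1].astype(float) for _ in range(2)],0).astype(np.uint8)
crop(s,300,140,120,120,6,"pics/s8.png")
```

```text
13.15 [537.   57.7 284.9] [ 1.7997e+02 -2.0000e-02  4.3510e+01] F [ 0.8 -0.2 -0.3] M [-0.08 -0.2  -0.01] w 17.2 q [-0.03  0.49  1.65 -0.    1.    0.78]
```

View pics/s8.png

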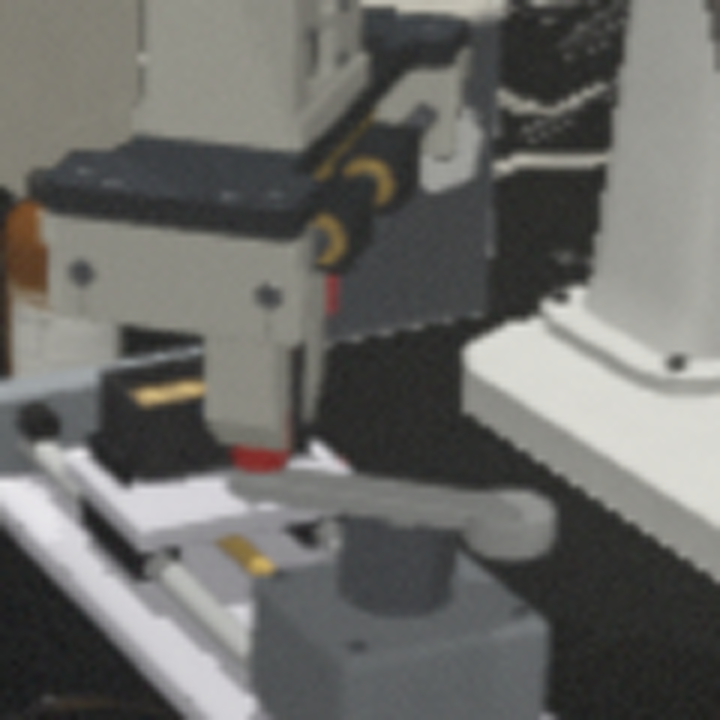

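Request:
{"method": "play_rows", "body": {
  "commands": [
    {"offset": [-0.00068, 0.00781, 0.0002], "twist": 0},
    {"offset": [-0.00203, 0.00758, 0], "twist": 0},
    {"offset": [-0.00332, 0.00711, 0], "twist": 0}
  ]
}}

```text
time: 13.55
tool_pos: [548.5, 36.8, 284.6]
tcp_rot: [-3.141, -0.0, 0.759]
contact_force: [-1.2, 2.1, 4.0]
grip_width: 17.3
```

```bash
cat >> h.py <<'E'
C=np.array([504.07,26.93])  # shaft axis est
def ring(cmdphi=None,yaw=43.5,C=C):
    o=obs();a=np.radians(yaw);X=np.array([np.cos(a),np.sin(a)]);Y=np.array([np.sin(a),-np.cos(a)])
    d=o['tool_pos'][:2]-C;f=o['contact_force'][:2];ph=np.arctan2(d@Y,d@X);r=np.hypot(*d)
    R=d/r;T=-np.sin(ph)*X+np.cos(ph)*Y
    print('phi',round(np.degrees(ph),1),'r',round(r,2),'Frad',round(f@R,1),'Ftan',round(f@T,1),'tool F',np.round([f@X,f@Y],1))
E
python3 -c "
from h import *
ring()"
```

```text
13.55 [548.5  36.8 284.6] [-1.7999e+02 -3.0000e-02  4.3500e+01] F [-1.2  2.1  4. ] M [ 0.47  0.35 -0.05] w 17.3 q [-0.07  0.51  1.62  0.    1.01  0.74]
phi 30.9 r 45.48 Frad -0.8 Ftan -2.4 tool F [ 0.6 -2.4]
```

Request:
{"method": "play_rows", "body": {
  "commands": [
    {"offset": [-0.0045, 0.00643, 0], "twist": 0},
    {"offset": [-0.00555, 0.00555, 0], "twist": 0},
    {"offset": [-0.00643, 0.0045, 0], "twist": 0},
    {"offset": [-0.00711, 0.00332, 0], "twist": 0},
    {"offset": [-0.00758, 0.00203, 0], "twist": 0}
  ]
}}

```text
time: 14.05
tool_pos: [540.5, -0.8, 284.6]
tcp_rot: [3.141, -0.001, 0.759]
contact_force: [1.0, 2.7, 3.3]
grip_width: 17.9
```

```bash
python3 -c "
from h import *
ring()"
```

```text
14.05 [540.5  -0.8 284.6] [ 1.7994e+02 -4.0000e-02  4.3480e+01] F [1.  2.7 3.3] M [ 0.58 -0.12 -0.02] w 17.9 q [-0.14  0.49  1.65 -0.    1.    0.67]
phi 80.8 r 45.75 Frad -0.8 Ftan -2.8 tool F [ 2.6 -1.3]
```

Request:
{"method": "play_rows", "body": {
  "commands": [
    {"offset": [-0.00781, 0.00068, 0], "twist": 0},
    {"offset": [-0.00781, -0.00068, 0], "twist": 0},
    {"offset": [-0.00758, -0.00203, 0], "twist": 0},
    {"offset": [-0.00711, -0.00332, 0], "twist": 0},
    {"offset": [-0.00643, -0.0045, 0], "twist": 0}
  ]
}}

```text
time: 14.55
tool_pos: [506.6, -18.7, 284.6]
tcp_rot: [3.14, -0.0, 0.759]
contact_force: [3.1, 0.1, 4.8]
grip_width: 17.3
```

```bash
python3 -c "
from h import *
ring()"
```

```text
14.55 [506.6 -18.7 284.6] [ 1.7991e+02 -1.0000e-02  4.3500e+01] F [3.1 0.1 4.8] M [ 0.08 -0.56 -0.03] w 17.3 q [-0.19  0.44  1.74 -0.    0.96  0.62]
phi 130.3 r 45.73 Frad 0.1 Ftan -3.1 tool F [2.3 2. ]
```

Request:
{"method": "play_rows", "body": {
  "commands": [
    {"offset": [-0.00555, -0.00555, 0], "twist": 0},
    {"offset": [-0.0045, -0.00643, 0], "twist": 0},
    {"offset": [-0.00332, -0.00711, 0], "twist": 0},
    {"offset": [-0.00203, -0.00758, 0], "twist": 0},
    {"offset": [-0.00068, -0.00781, 0], "twist": 0}
  ]
}}

```text
time: 15.05
tool_pos: [470.9, -4.3, 284.5]
tcp_rot: [3.141, 0.001, 0.759]
contact_force: [1.6, -1.7, 4.4]
grip_width: 17.2
```

```bash
python3 -c "
from h import *
ring()"
```

```text
15.05 [470.9  -4.3 284.5] [1.7996e+02 3.0000e-02 4.3500e+01] F [ 1.6 -1.7  4.4] M [-0.24 -0.61 -0.04] w 17.2 q [-0.17  0.39  1.84 -0.    0.92  0.64]
phi -179.8 r 45.56 Frad -0.0 Ftan -2.4 tool F [0.  2.4]
```

Tracking is smooth (about 2.4–3 N tangential). Continuing.

Request:
{"method": "play_rows", "body": {
  "commands": [
    {"offset": [0.00068, -0.00781, 0], "twist": 0},
    {"offset": [0.00203, -0.00758, 0], "twist": 0},
    {"offset": [0.00332, -0.00711, 0], "twist": 0},
    {"offset": [0.0045, -0.00643, 0], "twist": 0},
    {"offset": [0.00555, -0.00555, 0], "twist": 0}
  ]
}}

```text
time: 15.55
tool_pos: [459.2, 32.2, 284.4]
tcp_rot: [3.141, 0.001, 0.76]
contact_force: [1.7, -3.0, 4.8]
grip_width: 17.3
```

Request:
{"method": "play_rows", "body": {
  "commands": [
    {"offset": [0.00643, -0.0045, 0], "twist": 0},
    {"offset": [0.00711, -0.00332, 0], "twist": 0},
    {"offset": [0.00758, -0.00203, 0], "twist": 0},
    {"offset": [0.00781, -0.00068, 0], "twist": 0},
    {"offset": [0.00781, 0.00068, 0], "twist": 0}
  ]
}}

```text
time: 16.05
tool_pos: [479.2, 64.6, 284.2]
tcp_rot: [-3.141, 0.002, 0.76]
contact_force: [0.5, -5.0, 5.8]
grip_width: 17.5
```

Run:
```python
from h import *
ring()
s=viewer.capture("scene")[:,:,::-1]
crop(s,290,120,130,130,5,"pics/s9.png")
```

```text
16.05 [479.2  64.6 284.2] [-1.7998e+02  1.2000e-01  4.3550e+01] F [ 0.5 -5.   5.8] M [-1.19 -0.19  0.03] w 17.5 q [-0.02  0.41  1.8  -0.    0.93  0.79]
phi -80.0 r 45.18 Frad -4.4 Ftan -2.3 tool F [-3.1  4. ]
```

View pics/s9.png

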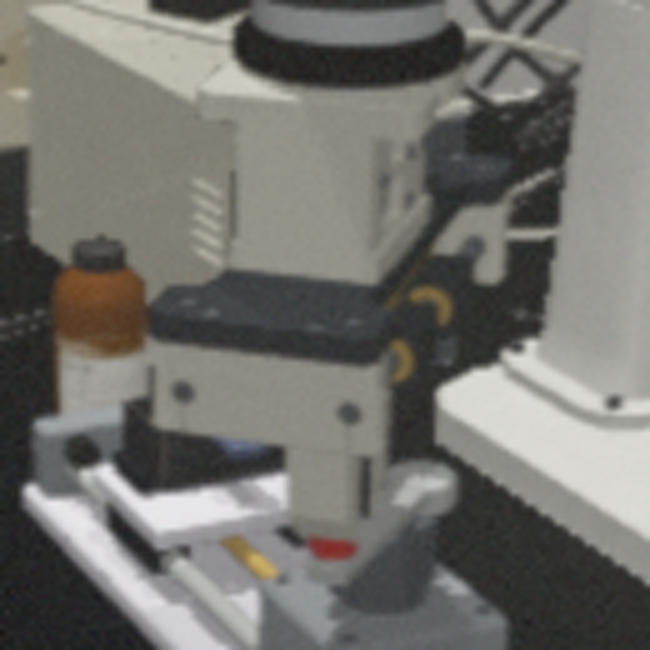

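Request:
{"method": "play_rows", "body": {
  "commands": [
    {"offset": [0.0075, 0.0024, 0], "twist": 0},
    {"offset": [0.00711, 0.00332, 0], "twist": 0},
    {"offset": [0.00643, 0.0045, 0], "twist": 0},
    {"offset": [0.00555, 0.00555, 0], "twist": 0},
    {"offset": [0.0045, 0.00643, 0], "twist": 0}
  ]
}}

```text
time: 16.6
tool_pos: [516.6, 70.5, 284.3]
tcp_rot: [-3.139, 0.002, 0.76]
contact_force: [-3.2, 0.4, 8.0]
grip_width: 17.3
```

```bash
python3 -c "
from h import *
ring()"
```

```text
16.6 [516.6  70.5 284.3] [-1.7984e+02  1.2000e-01  4.3540e+01] F [-3.2  0.4  8. ] M [-0.1   0.47 -0.04] w 17.3 q [-0.01  0.47  1.7   0.    0.98  0.8 ]
phi -30.4 r 45.31 Frad -0.5 Ftan -3.2 tool F [-2.1 -2.5]
```

Request:
{"method": "play_rows", "body": {
  "commands": [
    {"offset": [0.00332, 0.00711, -0.0003], "twist": 0},
    {"offset": [0.00203, 0.00758, 0], "twist": 0},
    {"offset": [0.00068, 0.00781, 0], "twist": 0},
    {"offset": [-0.00068, 0.00781, 0], "twist": 0},
    {"offset": [-0.00203, 0.00758, 0], "twist": 0}
  ]
}}

```text
time: 17.1
tool_pos: [545.6, 45.5, 284.5]
tcp_rot: [-3.139, -0.0, 0.76]
contact_force: [0.3, 3.6, 6.7]
grip_width: 17.5
```

```bash
python3 -c "
from h import *
ring()"
```

```text
17.1 [545.6  45.5 284.5] [-179.86   -0.     43.52] F [0.3 3.6 6.7] M [0.58 0.08 0.02] w 17.5 q [-0.06  0.51  1.62  0.    1.01  0.75]
phi 19.4 r 45.48 Frad 1.7 Ftan -3.1 tool F [ 2.7 -2.4]
```

Second turn.

Request:
{"method": "play_rows", "body": {
  "commands": [
    {"offset": [-0.00332, 0.00711, -0.0002], "twist": 0},
    {"offset": [-0.0045, 0.00643, 0], "twist": 0},
    {"offset": [-0.00555, 0.00555, 0], "twist": 0},
    {"offset": [-0.00643, 0.0045, 0], "twist": 0},
    {"offset": [-0.00711, 0.00332, 0], "twist": 0}
  ]
}}

```text
time: 17.6
tool_pos: [544.8, 6.3, 284.8]
tcp_rot: [-3.141, -0.0, 0.76]
contact_force: [3.4, 1.6, 3.9]
grip_width: 17.4
```

Request:
{"method": "play_rows", "body": {
  "commands": [
    {"offset": [-0.00758, 0.00203, 0], "twist": 0},
    {"offset": [-0.00781, 0.00068, 0], "twist": 0},
    {"offset": [-0.00781, -0.00068, 0], "twist": 0},
    {"offset": [-0.00758, -0.00203, 0], "twist": 0},
    {"offset": [-0.00711, -0.00332, 0], "twist": 0}
  ]
}}

```text
time: 18.1
tool_pos: [514.3, -17.8, 284.8]
tcp_rot: [-3.142, 0.0, 0.759]
contact_force: [2.5, 1.5, 1.9]
grip_width: 17.3
```

```bash
python3 -c "
from h import *
ring()"
```

```text
18.1 [514.3 -17.8 284.8] [-1.800e+02  2.000e-02  4.349e+01] F [2.5 1.5 1.9] M [ 0.22 -0.57 -0.01] w 17.3 q [-0.18  0.45  1.72 -0.    0.97  0.63]
phi 120.6 r 45.84 Frad -0.9 Ftan -2.8 tool F [2.9 0.7]
```

Request:
{"method": "play_rows", "body": {
  "commands": [
    {"offset": [-0.00643, -0.0045, 0], "twist": 0},
    {"offset": [-0.00555, -0.00555, 0], "twist": 0},
    {"offset": [-0.0045, -0.00643, 0], "twist": 0},
    {"offset": [-0.00332, -0.00711, 0], "twist": 0},
    {"offset": [-0.00203, -0.00758, 0], "twist": 0}
  ]
}}

```text
time: 18.6
tool_pos: [477.0, -9.5, 284.8]
tcp_rot: [3.142, 0.0, 0.759]
contact_force: [3.2, -0.2, -1.0]
grip_width: 17.5
```

Request:
{"method": "play_rows", "body": {
  "commands": [
    {"offset": [-0.00068, -0.00781, 0], "twist": 0},
    {"offset": [0.00068, -0.00781, 0], "twist": 0},
    {"offset": [0.00203, -0.00758, 0], "twist": 0},
    {"offset": [0.00332, -0.00711, 0], "twist": 0},
    {"offset": [0.0045, -0.00643, 0], "twist": 0}
  ]
}}

```text
time: 19.1
tool_pos: [459.3, 24.3, 284.8]
tcp_rot: [-3.142, 0.001, 0.759]
contact_force: [2.9, -2.5, -1.1]
grip_width: 17.2
```

Run:
```python
from h import *
ring()
s=viewer.capture("scene")[:,:,::-1]
crop(s,290,120,130,130,5,"pics/s10.png")
```

```text
19.1 [459.3  24.3 284.8] [-1.800e+02  3.000e-02  4.351e+01] F [ 2.9 -2.5 -1.1] M [-0.63 -0.64 -0.04] w 17.2 q [-0.11  0.37  1.86 -0.    0.91  0.7 ]
phi -139.9 r 44.84 Frad -2.7 Ftan -2.7 tool F [0.3 3.8]
```

View pics/s10.png

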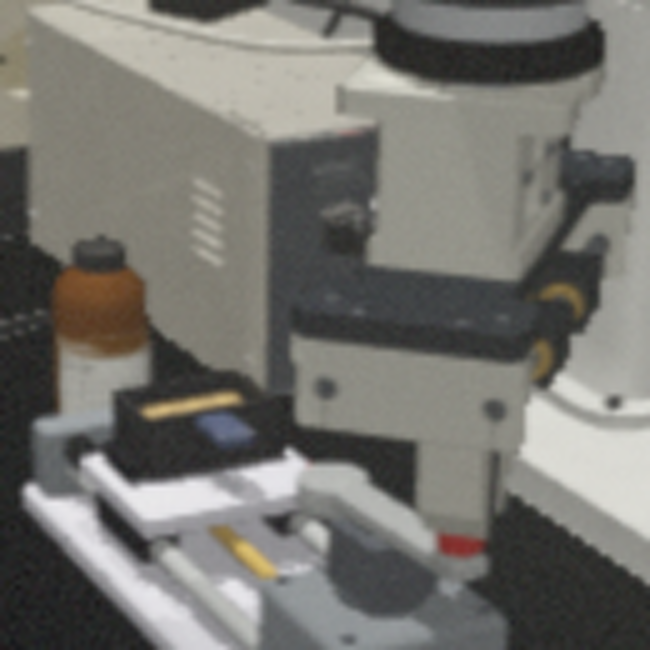

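Request:
{"method": "play_rows", "body": {
  "commands": [
    {"offset": [0.00575, -0.0054, 0.0003], "twist": 0},
    {"offset": [0.00643, -0.0045, 0], "twist": 0},
    {"offset": [0.00711, -0.00332, 0], "twist": 0},
    {"offset": [0.00758, -0.00203, 0], "twist": 0},
    {"offset": [0.00781, -0.00068, 0], "twist": 0}
  ]
}}

```text
time: 19.65
tool_pos: [473.9, 59.8, 284.6]
tcp_rot: [-3.141, 0.001, 0.759]
contact_force: [-1.4, -2.5, 4.0]
grip_width: 17.1
```

Request:
{"method": "play_rows", "body": {
  "commands": [
    {"offset": [0.00781, 0.00068, 0], "twist": 0},
    {"offset": [0.00758, 0.00203, 0], "twist": 0},
    {"offset": [0.00711, 0.00332, 0], "twist": 0},
    {"offset": [0.00643, 0.0045, 0], "twist": 0},
    {"offset": [0.00555, 0.00555, 0], "twist": 0}
  ]
}}

```text
time: 20.15
tool_pos: [510.3, 71.5, 284.5]
tcp_rot: [-3.141, 0.0, 0.759]
contact_force: [-2.3, -1.4, 3.1]
grip_width: 17.2
```

Run:
```python
from h import *
ring()
```

```text
20.15 [510.3  71.5 284.5] [-1.7995e+02  2.0000e-02  4.3510e+01] F [-2.3 -1.4  3.1] M [-0.45  0.58 -0.01] w 17.2 q [-0.01  0.46  1.72  0.    0.97  0.8 ]
phi -38.5 r 44.97 Frad -1.7 Ftan -2.1 tool F [-2.6 -0.6]
```

Request:
{"method": "play_rows", "body": {
  "commands": [
    {"offset": [0.0045, 0.00643, 0], "twist": 0},
    {"offset": [0.00332, 0.00711, 0], "twist": 0},
    {"offset": [0.00203, 0.00758, 0], "twist": 0},
    {"offset": [0.00068, 0.00781, 0], "twist": 0},
    {"offset": [-0.00068, 0.00781, 0], "twist": 0}
  ]
}}

```text
time: 20.65
tool_pos: [542.7, 51.0, 284.5]
tcp_rot: [-3.141, -0.0, 0.759]
contact_force: [-3.0, 0.6, 3.1]
grip_width: 17.6
```

Request:
{"method": "play_rows", "body": {
  "commands": [
    {"offset": [-0.00203, 0.00758, 0], "twist": 0},
    {"offset": [-0.00332, 0.00711, 0], "twist": 0},
    {"offset": [-0.0045, 0.00643, 0], "twist": 0},
    {"offset": [-0.00555, 0.00555, 0], "twist": 0},
    {"offset": [-0.00643, 0.0045, 0], "twist": 0}
  ]
}}

```text
time: 21.15
tool_pos: [547.8, 13.1, 284.6]
tcp_rot: [-3.142, -0.0, 0.759]
contact_force: [-1.5, 3.8, 2.0]
grip_width: 17.2
```

Run:
```python
from h import *
ring()
s=viewer.capture("scene")[:,:,::-1]
cv2.imwrite("pics/s11f.png",s)
crop(s,290,120,130,130,5,"pics/s11.png")
```

```text
21.15 [547.8  13.1 284.6] [-1.800e+02 -2.000e-02  4.349e+01] F [-1.5  3.8  2. ] M [ 0.72  0.41 -0.02] w 17.2 q [-0.12  0.51  1.62  0.    1.01  0.7 ]
phi 61.1 r 45.92 Frad -2.5 Ftan -3.2 tool F [ 1.6 -3.8]
```

View pics/s11.png

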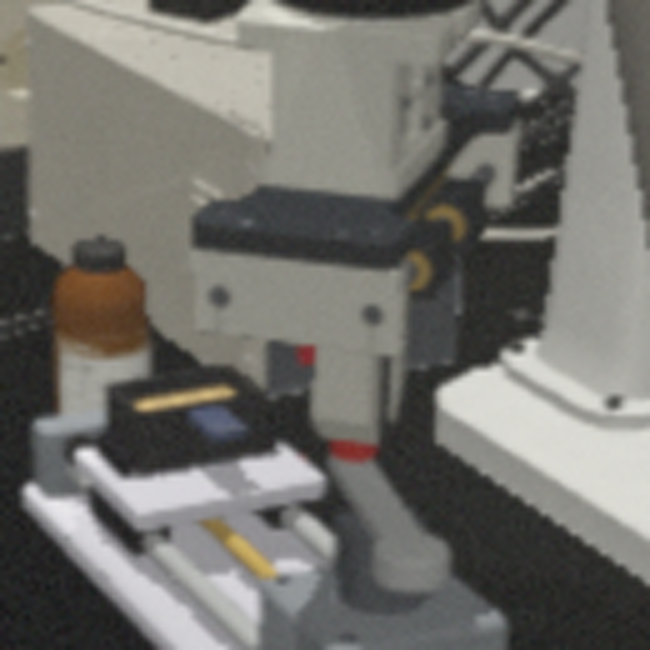

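Request:
{"method": "play_rows", "body": {
  "commands": [
    {"offset": [-0.00723, 0.00312, 0], "twist": 0},
    {"offset": [-0.00758, 0.00203, 0], "twist": 0},
    {"offset": [-0.00781, 0.00068, 0], "twist": 0},
    {"offset": [-0.00781, -0.00068, 0], "twist": 0},
    {"offset": [-0.00758, -0.00203, 0], "twist": 0}
  ]
}}

```text
time: 21.7
tool_pos: [522.1, -15.3, 284.7]
tcp_rot: [3.141, -0.001, 0.759]
contact_force: [1.8, 3.1, 0.5]
grip_width: 17.3
```

Request:
{"method": "play_rows", "body": {
  "commands": [
    {"offset": [-0.00711, -0.00332, 0], "twist": 0},
    {"offset": [-0.00643, -0.0045, 0], "twist": 0},
    {"offset": [-0.00555, -0.00555, 0], "twist": 0},
    {"offset": [-0.0045, -0.00643, 0], "twist": 0},
    {"offset": [-0.00332, -0.00711, 0], "twist": 0}
  ]
}}

```text
time: 22.2
tool_pos: [483.9, -13.9, 284.8]
tcp_rot: [3.14, 0.0, 0.759]
contact_force: [2.7, -0.2, -0.1]
grip_width: 17.2
```

Request:
{"method": "play_rows", "body": {
  "commands": [
    {"offset": [-0.00203, -0.00758, 0], "twist": 0},
    {"offset": [-0.00068, -0.00781, 0], "twist": 0},
    {"offset": [0.00068, -0.00781, 0], "twist": 0},
    {"offset": [0.00203, -0.00758, 0], "twist": 0},
    {"offset": [0.00332, -0.00711, 0], "twist": 0}
  ]
}}

```text
time: 22.7
tool_pos: [460.3, 16.6, 284.7]
tcp_rot: [-3.142, 0.001, 0.759]
contact_force: [1.3, -2.6, 3.3]
grip_width: 17.4
```

Run:
```python
from h import *
ring()
ss=[viewer.capture("scene")[:,:,::-1].astype(float) for _ in range(2)]
s=np.mean(ss,0).astype(np.uint8)
cv2.imwrite("pics/s12f.png",s)
crop(s,290,190,90,70,8,"pics/s12.png")
s0=cv2.imread("pics/scm.png");crop(s0,290,190,90,70,8,"pics/s0z.png")
```

```text
22.7 [460.3  16.6 284.7] [-1.800e+02  3.000e-02  4.351e+01] F [ 1.3 -2.6  3.3] M [-0.47 -0.44 -0.1 ] w 17.4 q [-0.13  0.37  1.86 -0.    0.91  0.68]
phi -149.8 r 45.0 Frad -0.7 Ftan -2.8 tool F [-0.8  2.8]
```

View pics/s12.png

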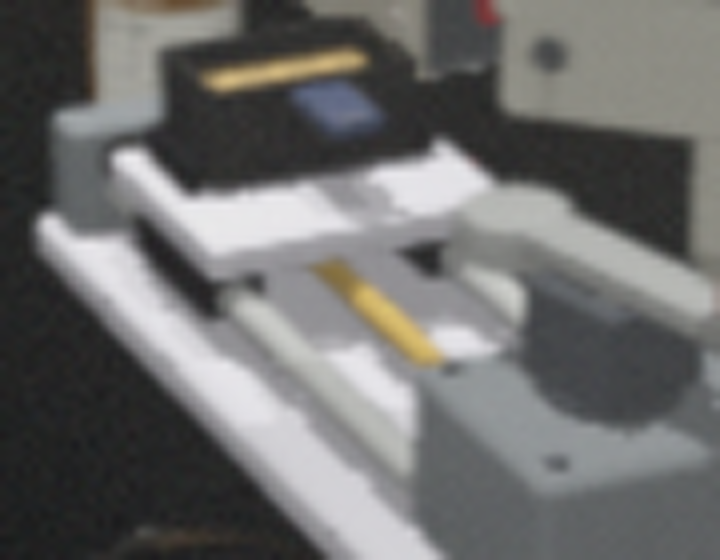

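View pics/s0z.png

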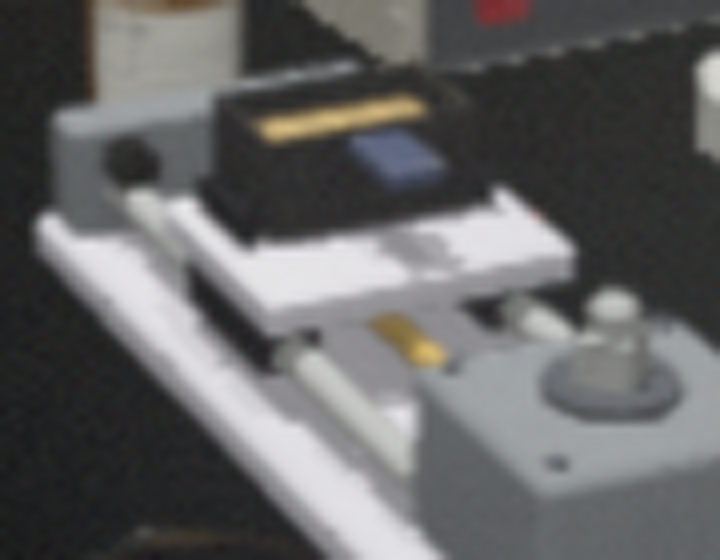

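Run:
```python
from h import *
q=lambda x,y,s,ox,oy:((x+.5)/s-.5+ox,(y+.5)/s-.5+oy)
def stage(Xw,th=-2.46): 
    a=np.radians(th);d=Xw[:2]-[502.3,28.2] if 0 else Xw[:2]-SC
    return np.array([np.cos(a)*d[0]+np.sin(a)*d[1],-np.sin(a)*d[0]+np.cos(a)*d[1],Xw[2]])
SC=np.array([502.1,28.4]) # scene-camera estimate of the axis
def onplane(uv,y):
    zs=np.linspace(0,120,1201);S=np.array([stage(world("scene",*uv,z)) for z in zs]);i=np.argmin(abs(S[:,1]-y));return S[i].round(1)
print("rear-left plate q0",onplane(q(267,312,8,290,190),43),"now",onplane(q(208,257,8,290,190),43))
print("rear-right q0",onplane(q(575,258,8,290,190),-43))
print("far-left top q0",onplane(q(172,203,8,290,190),43),"now",onplane(q(117,158,8,290,190),43))
print("bumper",[onplane(q(132,160,8,290,190),y) for y in(25,28,31,34)])
print("endblock corner near-left top front",[onplane(q(60,135,8,290,190),43)], onplane(q(52,125,8,290,190),46),onplane(q(52,125,8,290,190),50))
im=cv2.imread("pics/topm.png");crop(im,325,155,60,40,12,"pics/tb.png")
```

```text
rear-left plate q0 [99.  43.  45.9] now [135.   43.   45.9]Traceback (most recent call last):
  File "<stdin>", line 10, in <module>
  File "<stdin>", line 8, in onplane
  File "h.py", line 9, in world
    K,r,t=cam(n);R=cv2.Rodrigues(r)[0];d=R.T@np.linalg.inv(K)@[u,v,1];c=-R.T@t
          ~~~^^^
  File "h.py", line 4, in cam
    p=viewer.camera_params(n);f=240/np.tan(np.radians(p['fov_y']/2))
ValueError: time passes only in moves, steps and waits
```

Run:
```python
from h import *
import h
cc={n:cam(n) for n in("scene","top")}
h.cam=lambda n:cc[n]
q=lambda x,y,s,ox,oy:((x+.5)/s-.5+ox,(y+.5)/s-.5+oy)
SC=np.array([502.1,28.4])
def stage(Xw,th=-2.46): 
    a=np.radians(th);d=Xw[:2]-SC
    return np.array([np.cos(a)*d[0]+np.sin(a)*d[1],-np.sin(a)*d[0]+np.cos(a)*d[1],Xw[2]])
def onplane(uv,y):
    zs=np.linspace(0,120,601);S=np.array([stage(world("scene",*uv,z)) for z in zs]);i=np.argmin(abs(S[:,1]-y));return S[i].round(1)
print("rear-right q0",onplane(q(575,258,8,290,190),-43))
print("far-left top q0",onplane(q(172,203,8,290,190),43),"now",onplane(q(117,158,8,290,190),43))
print("bumper",[onplane(q(132,160,8,290,190),y) for y in(25,28,31,34)])
print("endblock",onplane(q(52,125,8,290,190),43),onplane(q(52,125,8,290,190),46),onplane(q(52,125,8,290,190),50))
im=cv2.imread("pics/topm.png");crop(im,325,155,60,40,12,"pics/tb.png")
```

```text
rear-right q0 [ 97.8 -43.   44.6]
far-left top q0 [157.6  43.1  51.8] now [194.3  43.   50. ]
bumper [array([226.8,  25.1,  33.4]), array([220. ,  27.9,  36.6]), array([212.8,  31. ,  40. ]), array([205.5,  34. ,  43.4])]
endblock [240.4  43.1  41.8] [232.9  46.   45.2] [222.8  50.   49.8]
```

View pics/tb.png

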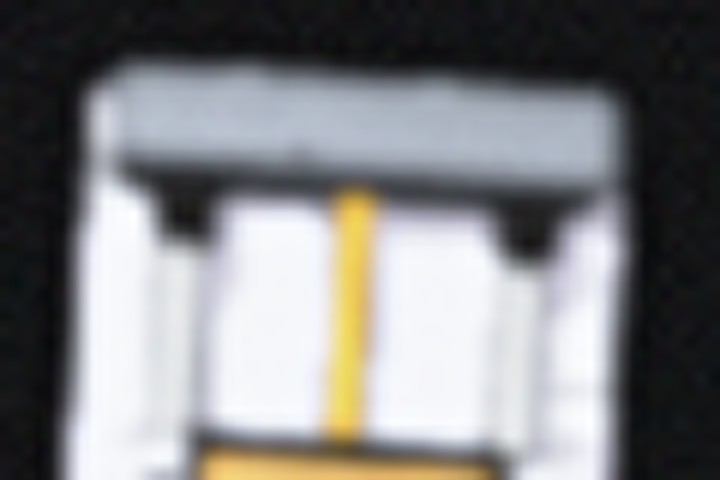

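Run:
```python
from h import *
import h
cc={n:cam(n) for n in("scene","top")}
h.cam=lambda n:cc[n]
q=lambda x,y,s,ox,oy:((x+.5)/s-.5+ox,(y+.5)/s-.5+oy)
SC=np.array([505.5,27.5])
def stage(Xw,th=-2.3): 
    a=np.radians(th);d=Xw[:2]-SC
    return np.array([np.cos(a)*d[0]+np.sin(a)*d[1],-np.sin(a)*d[0]+np.cos(a)*d[1],Xw[2]]).round(1)
T=lambda u,z:stage(world("top",*u,z))
for z in(32,38):print("bumper tips",z,T(q(185,238,12,325,155),z),T(q(527,262,12,325,155),z))
print("endblock front top",T(q(370,178,12,325,155),46),"back",T(q(370,75,12,325,155),46))
im=cv2.imread("pics/topm.png");crop(im,320,200,60,40,12,"pics/tr.png")
print("cell far",T(q(350,438,12,325,155),76))
```

```text
bumper tips 32 [212.2  28.1  32. ] [210.7 -35.9  32. ]
bumper tips 38 [210.7  28.2  38. ] [209.2 -35.6  38. ]
endblock front top [221.7  -5.4  46. ] back [241.3  -4.6  46. ]
cell far [165.7  -2.7  76. ]
```

View pics/tr.png

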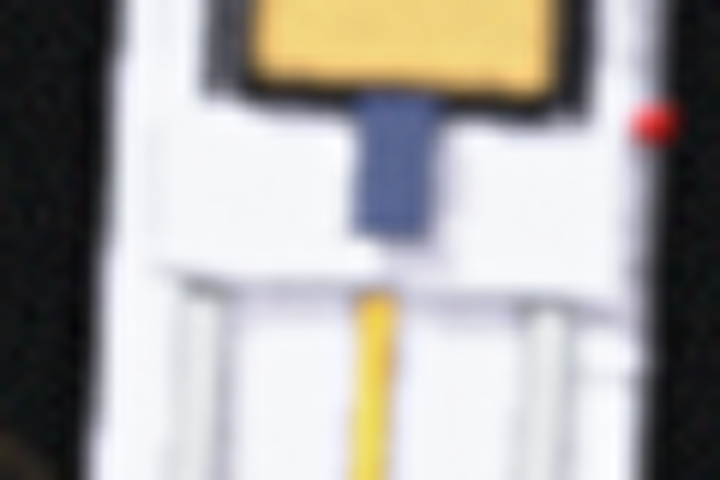

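Run:
```python
from h import *
import h
cc={n:cam(n) for n in("scene","top")}
h.cam=lambda n:cc[n]
q=lambda x,y,s,ox,oy:((x+.5)/s-.5+ox,(y+.5)/s-.5+oy)
SC=np.array([505.5,27.5])
def stage(Xw,th=-2.3): 
    a=np.radians(th);d=Xw[:2]-SC
    return np.array([np.cos(a)*d[0]+np.sin(a)*d[1],-np.sin(a)*d[0]+np.cos(a)*d[1],Xw[2]]).round(1)
T=lambda u,z:stage(world("top",*u,z))
for p in((190,275),(380,287),(600,302)):print(T(q(*p,12,320,200),46),T(q(*p,12,320,200),40))
```

```text
[100.1  33.5  46. ] [101.1  33.4  40. ]
[99.6 -1.4 46. ] [100.6  -1.6  40. ]
[ 98.7 -41.7  46. ] [ 99.7 -42.1  40. ]
```

Request:
{"method": "play_rows", "body": {
  "commands": [
    {"offset": [0.0045, -0.00643, 0], "twist": 0},
    {"offset": [0.00555, -0.00555, 0], "twist": 0},
    {"offset": [0.00643, -0.0045, 0], "twist": 0},
    {"offset": [0.00711, -0.00332, 0], "twist": 0},
    {"offset": [0.00758, -0.00203, 0], "twist": 0}
  ]
}}

```text
time: 23.3
tool_pos: [468.3, 53.7, 284.5]
tcp_rot: [-3.141, 0.001, 0.76]
contact_force: [0.1, -3.2, 4.6]
grip_width: 17.2
```

Request:
{"method": "play_rows", "body": {
  "commands": [
    {"offset": [0.00781, -0.00068, 0], "twist": 0},
    {"offset": [0.00781, 0.00068, 0], "twist": 0},
    {"offset": [0.00758, 0.00203, 0], "twist": 0},
    {"offset": [0.0036, 0.0016, 0], "twist": 0},
    {"offset": [0, 0, 0], "twist": 0}
  ]
}}

```text
time: 23.8
tool_pos: [490.8, 69.5, 284.5]
tcp_rot: [-3.141, -0.0, 0.76]
contact_force: [-0.9, -0.6, 5.1]
grip_width: 17.3
```

Run:
```python
from h import *
ring()
s=viewer.capture("scene")[:,:,::-1]
crop(s,290,190,90,70,8,"pics/s13.png")
```

```text
23.8 [490.8  69.5 284.5] [-1.7998e+02 -1.0000e-02  4.3520e+01] F [-0.9 -0.6  5.1] M [-0.19 -0.01  0.04] w 17.3 q [-0.01  0.43  1.77  0.    0.95  0.8 ]
phi -63.8 r 44.64 Frad -0.3 Ftan -1.0 tool F [-1.  -0.1]
```

View pics/s13.png

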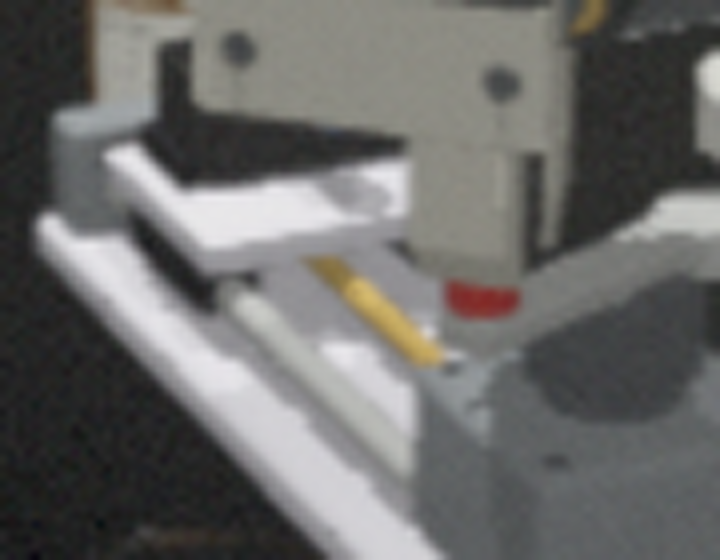

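Request:
{"method": "play_rows", "body": {
  "commands": [
    {"offset": [0.00142, 0.00068, 0], "twist": 0},
    {"offset": [0.0014, 0.00072, 0], "twist": 0},
    {"offset": [0.00137, 0.00077, 0], "twist": 0},
    {"offset": [0.00134, 0.00081, 0], "twist": 0},
    {"offset": [0.00132, 0.00086, 0], "twist": 0}
  ]
}}

```text
time: 24.35
tool_pos: [497.8, 71.3, 284.4]
tcp_rot: [-3.14, 0.001, 0.759]
contact_force: [-2.3, -1.8, 5.5]
grip_width: 17.3
```

Request:
{"method": "play_rows", "body": {
  "commands": [
    {"offset": [0.00032, 0.00022, 0], "twist": 0},
    {"offset": [0.00032, 0.00022, 0], "twist": 0}
  ]
}}

```text
time: 24.55
tool_pos: [498.5, 71.4, 284.4]
tcp_rot: [-3.14, 0.001, 0.759]
contact_force: [-2.4, -1.4, 5.7]
grip_width: 17.0
```

Run:
```python
from h import *
ring()
```

```text
24.55 [498.5  71.4 284.4] [-1.7993e+02  5.0000e-02  4.3500e+01] F [-2.4 -1.4  5.7] M [-0.37  0.34  0.02] w 17.0 q [-0.01  0.44  1.75  0.    0.96  0.8 ]
phi -53.6 r 44.8 Frad -1.1 Ftan -2.6 tool F [-2.7 -0.7]
```

Request:
{"method": "play_rows", "body": {
  "commands": [
    {"offset": [-0.00032, -0.00024, 0], "twist": 0},
    {"offset": [0, 0, 0], "twist": 0}
  ]
}}

```text
time: 24.75
tool_pos: [498.3, 71.3, 284.5]
tcp_rot: [-3.141, 0.0, 0.759]
contact_force: [-1.0, -1.3, 4.2]
grip_width: 17.0
```

Request:
{"method": "play_rows", "body": {
  "commands": [
    {"offset": [0.00032, 0.00024, 0], "twist": 0},
    {"offset": [0, 0, 0], "twist": 0}
  ]
}}

```text
time: 24.95
tool_pos: [498.6, 71.4, 284.5]
tcp_rot: [-3.141, 0.001, 0.759]
contact_force: [-2.4, -0.4, 5.2]
grip_width: 17.4
```

Request:
{"method": "play_rows", "body": {
  "commands": [
    {"offset": [0.00062, 0.00048, 0], "twist": 0},
    {"offset": [0.00061, 0.00049, 0], "twist": 0}
  ]
}}

```text
time: 25.15
tool_pos: [500.0, 71.5, 284.4]
tcp_rot: [-3.14, 0.001, 0.759]
contact_force: [-2.7, -0.9, 6.0]
grip_width: 17.8
```

Request:
{"method": "play_rows", "body": {
  "commands": [
    {"offset": [0.0006, 0.0005, 0], "twist": 0},
    {"offset": [0.0006, 0.00051, 0], "twist": 0}
  ]
}}

```text
time: 25.35
tool_pos: [501.6, 71.6, 284.4]
tcp_rot: [-3.14, 0.001, 0.759]
contact_force: [-2.3, -0.7, 6.0]
grip_width: 17.8
```

Request:
{"method": "play_rows", "body": {
  "commands": [
    {"offset": [0.00059, 0.00052, 0], "twist": 0},
    {"offset": [0.00058, 0.00053, 0], "twist": 0}
  ]
}}

```text
time: 25.55
tool_pos: [503.2, 71.7, 284.4]
tcp_rot: [-3.14, 0.001, 0.759]
contact_force: [-2.9, -0.4, 5.1]
grip_width: 17.9
```

Request:
{"method": "play_rows", "body": {
  "commands": [
    {"offset": [0.00057, 0.00054, 0], "twist": 0},
    {"offset": [0.00056, 0.00055, 0], "twist": 0}
  ]
}}

```text
time: 25.75
tool_pos: [504.7, 71.7, 284.5]
tcp_rot: [-3.14, 0.001, 0.759]
contact_force: [-2.2, -1.2, 5.8]
grip_width: 17.2
```

Request:
{"method": "play_rows", "body": {
  "commands": [
    {"offset": [0.00055, 0.00056, 0], "twist": 0},
    {"offset": [0.00054, 0.00057, 0], "twist": 0}
  ]
}}

```text
time: 25.95
tool_pos: [506.3, 71.7, 284.5]
tcp_rot: [-3.14, 0.001, 0.759]
contact_force: [-2.1, 1.1, 6.1]
grip_width: 17.3
```

Request:
{"method": "play_rows", "body": {
  "commands": [
    {"offset": [0.00053, 0.00058, 0], "twist": 0},
    {"offset": [0.00052, 0.00059, 0], "twist": 0}
  ]
}}

```text
time: 26.15
tool_pos: [507.9, 71.6, 284.5]
tcp_rot: [-3.14, 0.001, 0.759]
contact_force: [-2.1, -0.3, 5.4]
grip_width: 17.5
```

Request:
{"method": "play_rows", "body": {
  "commands": [
    {"offset": [0.00051, 0.0006, 0], "twist": 0},
    {"offset": [0.0005, 0.00061, 0], "twist": 0}
  ]
}}

```text
time: 26.35
tool_pos: [509.4, 71.4, 284.5]
tcp_rot: [-3.14, 0.001, 0.759]
contact_force: [-2.9, 0.7, 6.1]
grip_width: 17.4
```

Request:
{"method": "play_rows", "body": {
  "commands": [
    {"offset": [0.00049, 0.00061, 0], "twist": 0},
    {"offset": [0.00048, 0.00062, 0], "twist": 0}
  ]
}}

```text
time: 26.55
tool_pos: [511.0, 71.2, 284.5]
tcp_rot: [-3.14, 0.001, 0.759]
contact_force: [-2.2, 0.7, 6.7]
grip_width: 17.3
```

Request:
{"method": "play_rows", "body": {
  "commands": [
    {"offset": [0.00047, 0.00063, 0], "twist": 0},
    {"offset": [0.00046, 0.00064, 0], "twist": 0}
  ]
}}

```text
time: 26.75
tool_pos: [512.6, 71.0, 284.5]
tcp_rot: [-3.14, 0.001, 0.759]
contact_force: [-2.3, 0.1, 6.1]
grip_width: 17.1
```

Request:
{"method": "play_rows", "body": {
  "commands": [
    {"offset": [0.00045, 0.00064, -0.0001], "twist": 0},
    {"offset": [0.00044, 0.00065, 0], "twist": 0}
  ]
}}

```text
time: 26.95
tool_pos: [513.9, 70.7, 284.5]
tcp_rot: [-3.139, 0.001, 0.759]
contact_force: [-4.1, 1.1, 6.4]
grip_width: 17.7
```

Request:
{"method": "play_rows", "body": {
  "commands": [
    {"offset": [0.00022, 0.00033, 0], "twist": 0},
    {"offset": [0, 0, 0], "twist": 0}
  ]
}}

```text
time: 27.15
tool_pos: [514.1, 70.7, 284.4]
tcp_rot: [-3.139, 0.001, 0.759]
contact_force: [-4.1, 1.8, 6.3]
grip_width: 17.5
```

Run:
```python
from h import *
ring()
```

```text
27.15 [514.1  70.7 284.4] [-1.7984e+02  8.0000e-02  4.3500e+01] F [-4.1  1.8  6.3] M [0.11 0.73 0.  ] w 17.5 q [-0.01  0.46  1.7   0.    0.98  0.8 ]
phi -33.6 r 44.89 Frad 0.8 Ftan -4.4 tool F [-1.7 -4.1]
```

Request:
{"method": "play_rows", "body": {
  "commands": [
    {"offset": [0.0002, 0.00035, 0], "twist": 0},
    {"offset": [0, 0, 0], "twist": 0}
  ]
}}

```text
time: 27.35
tool_pos: [514.3, 70.6, 284.4]
tcp_rot: [-3.138, 0.002, 0.759]
contact_force: [-4.5, 1.7, 7.8]
grip_width: 17.1
```

Request:
{"method": "play_rows", "body": {
  "commands": [
    {"offset": [0.0002, 0.00035, 0], "twist": 0},
    {"offset": [0, 0, 0], "twist": 0}
  ]
}}

```text
time: 27.55
tool_pos: [514.6, 70.6, 284.4]
tcp_rot: [-3.138, 0.002, 0.759]
contact_force: [-4.8, 1.4, 8.3]
grip_width: 17.5
```

Run:
```python
from h import *
ring()
```

```text
27.55 [514.6  70.6 284.4] [-1.798e+02  1.000e-01  4.350e+01] F [-4.8  1.4  8.3] M [ 0.21  0.99 -0.02] w 17.5 q [-0.01  0.46  1.7   0.    0.98  0.8 ]
phi -32.9 r 44.9 Frad 0.3 Ftan -5.0 tool F [-2.5 -4.3]
```

Request:
{"method": "play_rows", "body": {
  "commands": [
    {"offset": [0.0002, 0.0004, -0.0002], "twist": 0},
    {"offset": [0, 0, 0], "twist": 0}
  ]
}}

```text
time: 27.75
tool_pos: [514.9, 70.5, 284.5]
tcp_rot: [-3.138, 0.002, 0.759]
contact_force: [-5.4, 2.1, 7.3]
grip_width: 17.4
```

Run:
```python
from h import *
ring()
```

```text
27.75 [514.9  70.5 284.5] [-1.7978e+02  1.2000e-01  4.3500e+01] F [-5.4  2.1  7.3] M [ 0.23  1.01 -0.01] w 17.4 q [-0.01  0.46  1.7   0.    0.98  0.8 ]
phi -32.5 r 44.87 Frad 0.7 Ftan -5.7 tool F [-2.4 -5.2]
```

Request:
{"method": "play_rows", "body": {
  "commands": [
    {"offset": [0.0003, 0.0005, 0], "twist": 0},
    {"offset": [0, 0, 0], "twist": 0}
  ]
}}

```text
time: 27.95
tool_pos: [515.3, 70.4, 284.4]
tcp_rot: [-3.137, 0.002, 0.759]
contact_force: [-6.5, 2.6, 7.8]
grip_width: 17.2
```

Run:
```python
from h import *
ring()
```

```text
27.95 [515.3  70.4 284.4] [-1.7974e+02  1.4000e-01  4.3500e+01] F [-6.5  2.6  7.8] M [ 0.35  1.16 -0.02] w 17.2 q [-0.01  0.46  1.7   0.    0.98  0.8 ]
phi -32.0 r 44.91 Frad 0.9 Ftan -6.9 tool F [-2.9 -6.3]
```

Request:
{"method": "play_rows", "body": {
  "commands": [
    {"offset": [5e-05, 0.0001, 0], "twist": 0},
    {"offset": [0, 0, 0], "twist": 0},
    {"offset": [0, 0, 0], "twist": 0}
  ]
}}

```text
time: 28.25
tool_pos: [515.4, 70.4, 284.4]
tcp_rot: [-3.137, 0.002, 0.759]
contact_force: [-6.1, 2.1, 7.2]
grip_width: 17.3
```

Run:
```python
from h import *
ring()
s=viewer.capture("scene")[:,:,::-1]
crop(s,290,130,120,120,6,"pics/s14.png")
```

```text
28.25 [515.4  70.4 284.4] [-1.7974e+02  1.4000e-01  4.3500e+01] F [-6.1  2.1  7.2] M [0.3  1.18 0.01] w 17.3 q [-0.01  0.46  1.7   0.    0.98  0.8 ]
phi -31.9 r 44.92 Frad 0.4 Ftan -6.5 tool F [-3.  -5.7]
```

View pics/s14.png

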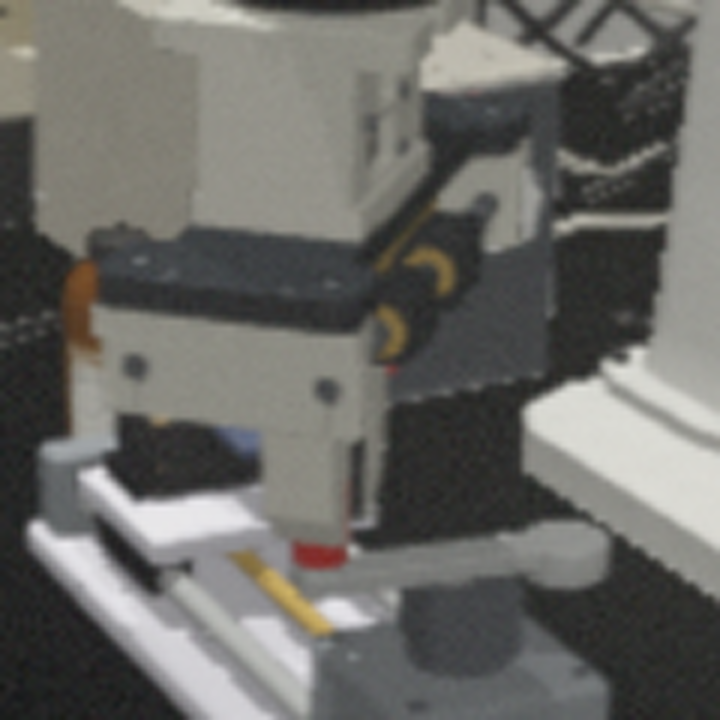

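Request:
{"method": "play_rows", "body": {
  "commands": [
    {"offset": [-0.0006, -0.001, -0.0004], "twist": 0},
    {"offset": [0, 0, 0], "twist": 0}
  ]
}}

```text
time: 28.5
tool_pos: [514.7, 70.4, 284.7]
tcp_rot: [-3.139, 0.002, 0.759]
contact_force: [-4.2, 2.6, 3.5]
grip_width: 17.3
```

Run:
```python
from h import *
ring()
```

```text
28.5 [514.7  70.4 284.7] [-1.7984e+02  1.0000e-01  4.3500e+01] F [-4.2  2.6  3.5] M [ 0.26  0.9  -0.  ] w 17.3 q [-0.01  0.46  1.7   0.    0.98  0.8 ]
phi -32.8 r 44.71 Frad 1.5 Ftan -4.7 tool F [-1.3 -4.8]
```

Request:
{"method": "play_rows", "body": {
  "commands": [
    {"offset": [-0.0005, -0.0009, -0.0002], "twist": 0},
    {"offset": [0, 0, 0], "twist": 0}
  ]
}}

```text
time: 28.7
tool_pos: [514.1, 70.3, 284.9]
tcp_rot: [-3.14, 0.001, 0.759]
contact_force: [-4.3, 1.0, -1.2]
grip_width: 17.4
```

Run:
```python
from h import *
ring()
```

```text
28.7 [514.1  70.3 284.9] [-1.7992e+02  6.0000e-02  4.3500e+01] F [-4.3  1.  -1.2] M [ 0.23  0.56 -0.01] w 17.4 q [-0.01  0.46  1.7   0.    0.98  0.8 ]
phi -33.5 r 44.49 Frad 0.0 Ftan -4.4 tool F [-2.4 -3.7]
```

Request:
{"method": "play_rows", "body": {
  "commands": [
    {"offset": [-0.0004, -0.0008, 0.0002], "twist": 0},
    {"offset": [0, 0, 0], "twist": 0}
  ]
}}

```text
time: 28.9
tool_pos: [513.5, 70.4, 285.0]
tcp_rot: [-3.141, 0.0, 0.759]
contact_force: [-1.9, 0.0, -1.4]
grip_width: 16.8
```

Request:
{"method": "play_rows", "body": {
  "commands": [
    {"offset": [0, 0, 0], "twist": 0},
    {"offset": [0, 0, 0], "twist": 0},
    {"offset": [0, 0, 0], "twist": 0},
    {"offset": [0, 0, 0], "twist": 0}
  ],
  "jaw": 140
}}

```text
time: 29.3
tool_pos: [513.8, 70.4, 285.5]
tcp_rot: [3.141, -0.001, 0.759]
contact_force: [-0.6, 0.9, 0.1]
grip_width: 40.5
```

Run:
```python
from h import *
ring()
```

```text
29.3 [513.8  70.4 285.5] [ 1.7995e+02 -4.0000e-02  4.3500e+01] F [-0.6  0.9  0.1] M [-0.06 -0.04 -0.01] w 40.5 q [-0.01  0.46  1.71 -0.    0.98  0.8 ]
phi -33.9 r 44.54 Frad 0.8 Ftan -0.8 tool F [ 0.2 -1. ]
```

Free. Retreat straight up, then back, for an unobstructed look.

Request:
{"method": "play_rows", "body": {
  "commands": [
    {"offset": [0, 0, -0.01], "twist": 0},
    {"offset": [0, 0, -0.025], "twist": 0},
    {"offset": [0, 0, -0.03], "twist": 0},
    {"offset": [0, 0, -0.03], "twist": 0},
    {"offset": [0, 0, -0.015], "twist": 0}
  ]
}}

```text
time: 29.8
tool_pos: [513.8, 70.5, 398.9]
tcp_rot: [3.138, -0.004, 0.759]
contact_force: [-0.6, 0.1, -0.9]
grip_width: 41.4
```

Request:
{"method": "play_rows", "body": {
  "commands": [
    {"offset": [-0.02, -0.02, 0], "twist": 0},
    {"offset": [-0.03, -0.03, 0], "twist": 0},
    {"offset": [-0.03, -0.03, 0], "twist": 0},
    {"offset": [-0.01, -0.03, 0], "twist": 0},
    {"offset": [0, 0, 0], "twist": 0}
  ]
}}

```text
time: 30.3
tool_pos: [369.5, 89.1, 396.1]
tcp_rot: [-3.141, -0.0, 0.76]
contact_force: [-0.1, -0.1, 0.2]
grip_width: 41.4
```

Run:
```python
from h import *
obs()
s=np.mean([viewer.capture("scene")[:,:,::-1].astype(float) for _ in range(2)],0).astype(np.uint8)
cv2.imwrite("pics/s15f.png",s);crop(s,290,150,120,100,6,"pics/s15.png")
t=viewer.capture("top")[:,:,::-1];cv2.imwrite("pics/t15.png",t)
a=np.radians(43.5+32.5);X=np.array([np.cos(a),np.sin(a),0]);c=np.array([504.07,26.9,62])
P=np.array([c+X*45+[0,0,80],c+X*45+[0,0,34],c-X*34+[0,0,32]])
print((px("scene",P)-[290,150])*6)
```

```text
30.3 [369.5  89.1 396.1] [-1.7998e+02 -1.0000e-02  4.3570e+01] F [-0.1 -0.1  0.2] M [-0.06 -0.01 -0.04] w 41.4 q [0.03 0.08 1.89 0.   1.17 0.84]
[[322.88998075 293.46116727]
 [320.33292807 434.93412507]
 [568.77798525 416.26263068]]
```

View pics/s15.png

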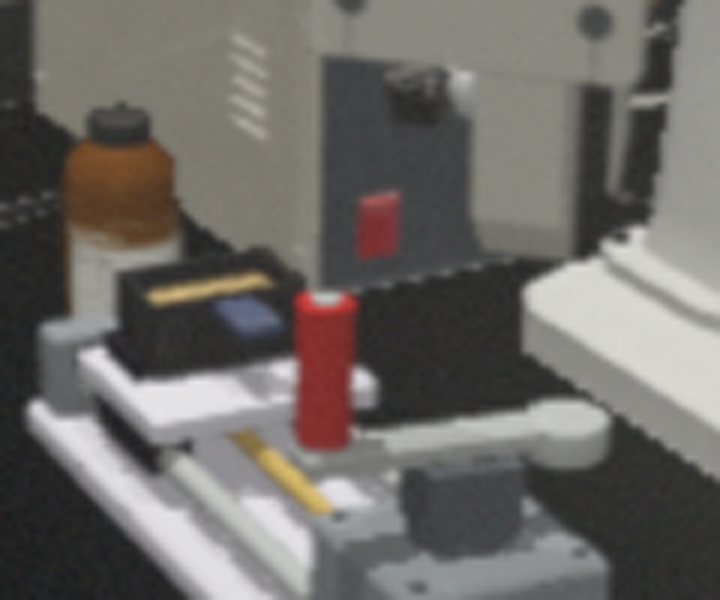

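View pics/t15.png

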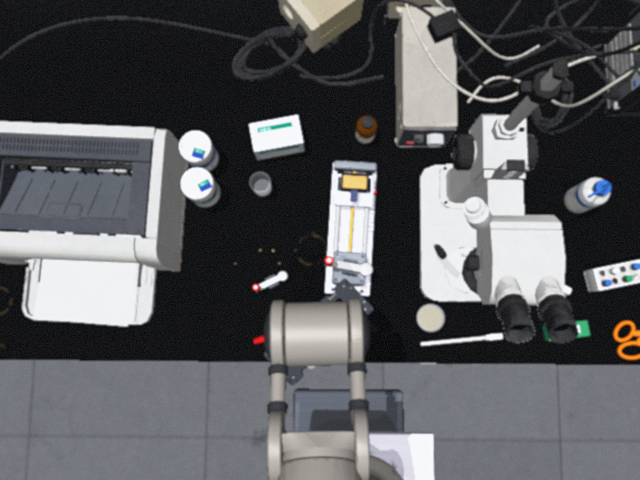

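Run:
```python
from h import *
import h
cc=cam("scene");h.cam=lambda n:cc
SC=np.array([502.1,28.4]);a=np.radians(-2.46)
u=((152.5)/6-.5+290,(429.5)/6-.5+150)
for dz in (45.9,):
    d=world("scene",*u,dz)[:2]-SC;print(np.cos(a)*d[0]+np.sin(a)*d[1],-np.sin(a)*d[0]+np.cos(a)*d[1])
obs(); ticket.close_job()
```

```text
138.2057505078831 43.01354720848271
30.45 [373.2  88.3 396.1] [ 1.7989e+02 -1.0000e-01  4.3530e+01] F [ 0.8  0.  -0.5] M [-0.01 -0.05 -0.05] w 41.3 q [ 0.03  0.09  1.88 -0.    1.17  0.84]
the job is handed in; nothing more can be done
```

The crank is fitted, wound out to the stop, snugged and released, and the job was handed in at 30.5 s; it reports no verdict.

- **Fitting:** I gripped the crank by its hub and lowered it onto the shaft, feeling for the square. Vertical force at the wrist peaked at about 12 N before it dropped in, then about 13 N as it seated on the flange.
- **Winding:** I wound it about 2.9 turns clockwise by the red grip until it stalled. Force along the path was about 2.5 to 3 N. The tool's height did not change by more than 1 mm, so the crank stayed down.
- **Snug:** I pushed about 6.5 to 6.9 N at the grip, then backed off to about 2 N, opened the jaws and retreated upwards.

**Last checks:**
- **Crank:** the last scene picture shows it upright, with its hub down on the flange. The top of the grip is within about one pixel of where it should be.
- **Carriage:** it is against the end block. From the cameras it moved about 39 mm; 2.9 turns should give about 40.6 mm. That gap is about the size of the picture-reading error.
- **Bystanders:** the jar, beaker, dish and the smaller crank look unmoved in the top view. The arm hid most of the marker, so I could not check it in that view; the arm never went near it.
- **Robot:** it touches nothing.

The stop came about 20° earlier than my camera estimate of 1067° (± 40°), so within the uncertainty. I took the stall and the rise in force as the proof that the carriage reached it.

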